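File a flat cassette upright in the rack

TASK

The flat blue cassette lying on the worktop belongs in the aluminium filing rack: stand it upright on one of its short ends on the rack's base, its broad face against the upright wall in the middle of the rack and about centred across the base. Then slide the yellow bookend up against it so that it is held upright between wall and bookend, and let go; do not shift or knock over the white tub or the jar.

Things in the scene. Friction and masses are not known exactly. Their poses are not given: they have to be found in the camera images.
- cassette_center (a point): Centre of the blue cassette: closed rigid box 110 x 60 x 22 mm, about 0.2 kg, paper card on one broad face. Axes: x along its 110 mm length, y along its 60 mm width, z through its thickness (up, to the card side, at the start; centre 11 mm above the worktop). Either short end may go down, either broad face may touch the wall; standing, its centre is 55 mm above the rack's base.
- rack: Fixed aluminium rack; origin on the worktop, z up, y the way the bookend closes, x across. Base: x -45 to 45 mm, y -105 to 80 mm, top 10 mm above the worktop, no side walls. Middle wall: open face at y = 40 mm looking to -y (to the bookend), 70 mm wide, 6 mm thick, top 85 mm above the worktop. Behind it a grey cassette (part of the rack) stands filed, top 120 mm above the worktop.
- bay (a point): Point where the foot of the wall's open face meets the top of the rack's base, mid-width: rack frame (0, 40, 10) mm. Axes as the rack's. The cassette is to stand on the -y side of this point, its broad face against the wall. (Room: right of the cassette stands a fixed alignment fixture with a boom camera over it, about y below 0.05 m where x is above 0.38 m; one knob of it reaches out to y = 0.11 m near x = 0.57 m, 0.10 to 0.13 m high.)
- bookend (a joint): Slide of the yellow bookend along rack +y, m; 0 = farthest from the wall, end stop 0.075. Its face (60 mm wide, top 68 mm above the worktop) is at rack y = -45 mm + value, so the gap to the wall is 85 mm - value; it meets the upright 22 mm thick cassette at 0.063. Slides against about 1.5 N and stays where left.
- bookend_tab (a point): Top centre of the bookend's black grip tab, 86 mm above the worktop; moves with the bookend. The tab is an upright block, 28 mm along rack x, 12 mm along rack y, free from its top down to 21 mm above the worktop; its centre is 43 mm behind the bookend's face. It can be pinched from above or pushed from behind.
- tub: Bystander: round white tub with lid, 89 mm across, 42 mm high; origin at the centre of its underside.
- jar: Bystander: white jar with a teal lid, 52 mm across, 55 mm high; origin at the centre of its underside.

How it is judged:
By the outcome, as a careful person would: the job done as asked, in the order asked, and still so for the second after the job is handed in, with the robot touching nothing.
It also fails if it takes over 64 s, if anything falls off the work surface, if the arm or the gripper's body presses on something with over 40 N, if the wrist force passes 120 N, or if a joint passes its speed limit or range.

ROBOT

A 6-joint arm with a two-finger parallel gripper is mounted at the origin on a cart in front of the work surface, level with it; the furniture and walls round the work are solid. World frame = base frame: x ahead of the robot, y to its left, z up, the work surface at z = 0. Lengths are in mm, angles in rad, forces in N, time in s.
With the tool pointing down it reaches from about 400 to 825 mm from the base axis. Payload 7 kg.
Tool frame: the origin (TCP) lies at the very end of the fingers, on their centre line; the grasp point (between the pads) lies 19 mm behind it; z points along the fingers, y is the line along which they close (so a half turn about z gives the same grasp; the last joint's range is limited). The gripper opens to 88 mm and grips with 3 to 60 N. Pads are 19 mm wide; open, the fingers measure 130 mm over their backs; the gripper's body (78 mm by 193 mm) begins 47 mm behind the grasp point.
Start: joints at [1.6, 0.359, 0.012, 0, -1.224, -0.288], TCP at [172.756, 652.496, 226.561] pointing down, gripper open.
Joint ranges: [-3.07, 3.07], [-1.43, 2.12], [-1.02, 1.25], [-3.03, 1.67], [-3.05, -0], [-3.03, 3.03]. Speed limits (rad/s): [2.39, 2.39, 3.01, 3.14, 3.14, 3.14].

INTERFACE

Orientations are given as a unit quaternion [w, x, y, z].
In Python, from workcell import status, vision, ticket, nets gives the robot as it stands.
- The arm moves only by the tool step_arm, never from a script. Its argument "commands" is a list of rows, each a list of 7 numbers: the finger opening in mm, from 0 to 87.6, then the shift along the world's x, y, z in units of 25 mm (1.0 is 25 mm), then the turn, a rotation vector about the world's x, y, z in units of 6 degrees (1.0 is 6 degrees). A call has 1 to 10 rows; each row shifts and turns the commanded pose from where the row before left it; what a row does not reach is not made up. A row lasts 1/12 s, in which the tool goes at most 41.7 mm and 7.16 degrees, less where a joint would pass 70% of its speed; a pose out of reach is approached as far as the arm can. A call is refused whole if a number of a shift passes 1 or a number of a turn 1, either way. A call with a gripper value outside its range is refused whole. The fingers move at their own pace and stop on an object; "force" is the grip in N (left out, the last holds). Time passes only in rows, so rows that do not move let the fingers close. It gives the time, the measured TCP pose, the force, the opening and the grip force at its end, in the units of the state.
- status.observe(): the state, without advancing time (a new reading comes with each control period).
- vision.read_camera(name): name is "side" or "top" or "wrist"; returns a dict with "pixels" (420x560x3 uint8, red, green, blue), "fx", "fy", "cx", "cy" (pixels), "k1" (the pictures are not rectified: a ray, as slopes to the right and down, at radius r is drawn at 1 + k1 r^2 times it, then the intrinsics apply), "rvec" (rotation vector, rad) and "tvec" (3), from world to camera coordinates, as OpenCV has them; the wrist camera has in their place "mount" (4x4, takes a point from camera to tool coordinates, whose origin is the TCP and whose axes are the flange's). Camera axes: x right, y down, z forward; pixel columns grow to the right and rows downward; lengths in mm; the calibration is good to about 2 mm. A picture is of the moment at which its call begins: read the wrist's pose just before it. There is no depth.
- ticket.sign_off(): hands the job in; it is judged then, once.
Trained networks look in the newest picture that a camera, given by its name, has taken for a name from the list of things; names that differ only in an ending like _2 or _b are one class to them, and where a whole thing is asked for, a point or a joint stands for the part that bears it (a point fixed in the world has none). Each returns a list of dicts, best first, with "confidence" (0 to 1); they miss things now and then, are a little off and sometimes report something else, mostly with a low value. They report only what shows in the picture. A call takes as long as a camera call.
- nets.cut_out(camera, thing): "pixels" (420x560 bool, what is visible of it) and "position" ([column, row] in pixels, amid what is visible of it).
- nets.landmark_of(camera, thing): "position" ([column, row] in pixels: a listed point, or the origin of a listed thing).
The state is a dict: "clock": time; "joints": joint angles; "dq": joint speeds; "tau": joint torques, N m; "position": TCP position; "tcp_rot": TCP orientation; "wrist_force": force on the tool from outside, world axes, zero at the start; "ft_torque": the same for the moment, N m; "width": finger opening in mm; "grasp_force": force on a finger pad.
Only numpy, scipy, OpenCV 4.12 (cv2) and the standard library are available. Lean on these libraries where they do the work, as an engineer would, in place of code of your own. Each camera call takes 0.05 s, during which the arm holds its last target. There are 200 camera calls.

## Working session

There is one attempt and no reset: what is moved stays moved. The work goes in short steps, Python scripts to look and compute and a tool call to move; the robot and the scene stay as the last step left them, time stands still between calls to the robot, and variables do not carry over. Pictures are saved under pics/ and viewed, at most 13 in all, crops included, and the job is handed in when it is done.

Besides the shell and the picture viewer there is one more tool, called after "Call:" as name([rows], argument=value, ...), one row to a line, values as JSON. step_arm: Moves the arm, as the interface text tells. Its arguments: {"type":"object","properties":{"commands":{"type":"array"},"force":{"type":"number"}},"required":["commands"]}

```bash
mkdir -p pics
cat > h.py <<'E'
import numpy as np, cv2
from scipy.spatial.transform import Rotation as R
from workcell import status, vision, ticket, nets
def rot(q): return R.from_quat([q[1],q[2],q[3],q[0]])
def cam(name):
    s=status.observe(); c=vision.read_camera(name)
    if name=='wrist':
        T=np.eye(4);T[:3,:3]=rot(s['tcp_rot']).as_matrix();T[:3,3]=s['position']
        M=T@np.array(c['mount']); c['Rwc']=M[:3,:3]; c['o']=M[:3,3]
    else:
        Rm=cv2.Rodrigues(np.array(c['rvec'],float))[0]; c['Rwc']=Rm.T; c['o']=-Rm.T@np.array(c['tvec'],float).ravel()
    return c
def ray(c,p):
    K=np.array([[c['fx'],0,c['cx']],[0,c['fy'],c['cy']],[0,0,1.]])
    u=cv2.undistortPoints(np.array([[p]],float),K,np.array([c['k1'],0,0,0.]))[0,0]
    return c['Rwc']@np.array([u[0],u[1],1])
def onz(c,p,z):
    d=ray(c,p); return c['o']+d*(z-c['o'][2])/d[2]
def proj(c,X):
    K=np.array([[c['fx'],0,c['cx']],[0,c['fy'],c['cy']],[0,0,1.]])
    Rm=c['Rwc'].T
    return cv2.projectPoints(np.array(X,float).reshape(-1,1,3),cv2.Rodrigues(Rm)[0],-Rm@c['o'],K,np.array([c['k1'],0,0,0.]))[0][:,0]
def save(c,n): cv2.imwrite('pics/'+n,cv2.cvtColor(c['pixels'],cv2.COLOR_RGB2BGR))
E
cat > m1.py <<'E'
from h import *
np.set_printoptions(precision=1,suppress=True)
Z={'cassette_center':11,'rack':0,'bay':10,'bookend_tab':86,'tub':0,'jar':0}
for n in ['top','side','wrist']:
    c=cam(n); save(c,n+'1.png'); print(n,c['o'],c['fx'])
    for k,z in Z.items():
        for d in nets.landmark_of(n,k)[:2]:
            print(k,d['confidence'],d['position'],onz(c,d['position'],z))
    for k,z in [('cassette_center',22),('bookend',68)]:
        for d in nets.cut_out(n,k)[:1]:
            m=d['pixels'].astype(np.uint8); cs=max(cv2.findContours(m,0,2)[0],key=cv2.contourArea)
            b=cv2.boxPoints(cv2.minAreaRect(cs)); print(k,d['confidence'],m.sum(),[onz(c,p,z)[:2].round(1).tolist() for p in b])
E
python3 m1.py; python3 -c "
from h import *
print(status.observe())
a=[cv2.imread('pics/%s1.png'%n) for n in ['top','side']]
cv2.imwrite('pics/tw.png',cv2.resize(np.vstack(a),(560,600) if 0 else (400,600)))"
```

```text
top [550.3 277.4 912.1] 385.2533895479152
cassette_center 0.61 [317.1, 210.7] [617.5 189.8  11. ]
rack 0.74 [219.1, 268.7] [483.  420.8   0. ]
bay 0.82 [201.5, 263.8] [495.2 460.4  10. ]
bookend_tab 0.74 [253.1, 283.9] [457.  334.8  86. ]
tub 0.91 [258.9, 166.2] [726.1 326.6   0. ]
jar 0.95 [362.2, 150.5] [762.5  78.5   0. ]
cassette_center 0.78 1281 [[570.5, 229.5], [681.4, 224.4], [678.6, 159.4], [567.9, 165.1]]
bookend 0.61 632 [[446.9, 388.9], [504.2, 378.5], [494.3, 324.6], [437.0, 335.3]]
side [ 58.6 551.6 721. ] 446.97216347699197
cassette_center 0.72 [307.9, 232.9] [616.1 195.2  11. ]
rack 0.58 [242.8, 325.1] [476.8 411.3   0. ]
rack 0.33 [279.9, 287.3] [522.2 311.2   0. ]
bay 0.6 [218.7, 326.1] [488.7 453.3  10. ]
bookend_tab 0.8 [282.3, 291.5] [457.2 340.2  86. ]
tub 0.89 [233.8, 225.4] [719.4 326.2   0. ]
jar 0.79 [321.9, 181.3] [760.7  72.4   0. ]
cassette_center 0.85 1296 [[672.3, 228.8], [689.9, 155.4], [554.0, 170.9], [542.1, 237.6]]
bookend 0.82 1118 [[498.7, 379.9], [483.8, 323.4], [396.2, 354.2], [410.8, 406.1]]
wrist [241.1 635.  385.4] 302.13789127863254
{'clock': 1.35, 'joints': array([ 1.60013221e+00,  3.58577397e-01,  1.18829287e-02, -3.47803859e-06,
       -1.22406231e+00, -2.88096884e-01]), 'dq': array([ 1.21229628e-03,  6.07064370e-04, -8.18900217e-05, -1.92540617e-03,
        3.32479260e-04, -2.86110977e-04]), 'tau': array([-1.91878598e-04, -5.82383358e+01,  2.93301666e+01,  7.00261608e+00,
        1.25272441e-02, -1.47561434e-05]), 'position': array([172.73400897, 652.50532387, 226.56780066]), 'tcp_rot': array([-1.92676080e-05,  9.91641935e-01, -1.29020431e-01, -4.74038169e-06]), 'wrist_force': array([ 0.32601873,  0.12714208, -0.41140316]), 'ft_torque': array([-0.01815894,  0.01845525,  0.04383079]), 'grasp_force': 0.0, 'width': 87.71620163778768}
```

View pics/top1.png

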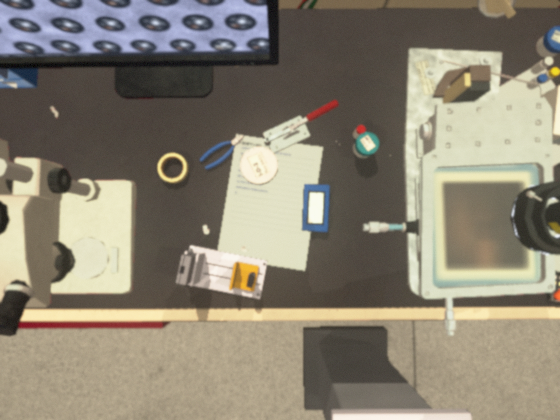

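View pics/side1.png

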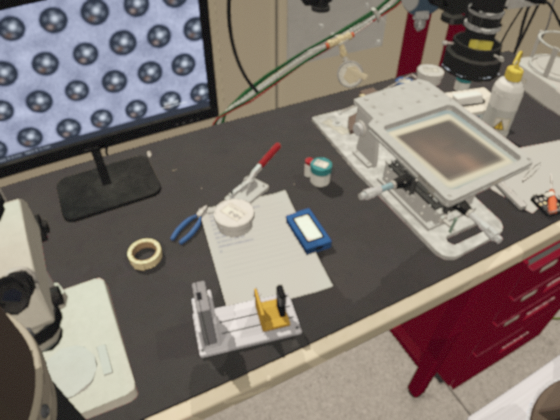

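Top view: the rack is at about (222,272) with its wall to the left, the yellow bookend at (243,277) and the cassette at (316,208). The tub is at (259,166) and the jar at (367,143). In the side view the rack is at (245,322) and the cassette at (308,230). I'll move so the wrist camera looks over the rack and cassette.

Call:
step_arm([
  [87.6,1,-1,0.3,0,0,0],
  [87.6,1,-1,0.3,0,0,0],
  [87.6,1,-1,0.3,0,0,0],
  [87.6,1,-1,0.3,0,0,0],
  [87.6,1,-1,0.3,0,0,0],
  [87.6,1,-1,0.3,0,0,0],
  [87.6,1,-1,0.3,0,0,0],
  [87.6,1,-1,0.3,0,0,0],
  [87.6,1,-1,0.3,0,0,0],
  [87.6,0,0,0,0,0,0],
])

```text
clock: 2.18
position: [401.2, 424.2, 296.3]
tcp_rot: [-0.001, 0.991, -0.131, 0.001]
wrist_force: [0.8, 0.7, 0.5]
width: 87.6
grasp_force: 0.0
```

```bash
cat > m2.py <<'E'
import sys
from h import *
np.set_printoptions(precision=1,suppress=True)
Z={'cassette_center':11,'rack':0,'bay':10,'bookend_tab':86}
c=cam('wrist'); save(c,sys.argv[1]); print(c['o'],status.observe()['position'],status.observe()['joints'].round(2))
for k,z in Z.items():
    for d in nets.landmark_of('wrist',k)[:2]:
        print(k,d['confidence'],d['position'],onz(c,d['position'],z))
hsv=cv2.cvtColor(c['pixels'],cv2.COLOR_RGB2HSV)
for d in nets.cut_out('wrist','cassette_center')[:1]:
    m=d['pixels'].astype(np.uint8); cs=max(cv2.findContours(m,0,2)[0],key=cv2.contourArea)
    P=np.array([onz(c,p[0],22)[:2] for p in cs],np.float32); r=cv2.minAreaRect(P); print('cass',d['confidence'],r)
for d in nets.cut_out('wrist','rack')[:1]:
    m=d['pixels'].astype(np.uint8); cs=max(cv2.findContours(m,0,2)[0],key=cv2.contourArea)
    print('rackpx',cv2.minAreaRect(cs),d['confidence'])
E
python3 m2.py w2.png
```

```text
[469.2 406.2 455.2] [399.8 425.6 295.4] [ 1.1  0.2 -0.1  0.  -1.3  0.2]
rack 0.64 [262.5, 129.6] [477.  417.9   0. ]
bay 0.84 [231.1, 129.9] [488.2 461.1  10. ]
bookend_tab 0.86 [323.3, 126.3] [460.7 345.2  86. ]
cass 0.73 ((575.718505859375, 201.24635314941406), (68.5846176147461, 31.93038558959961), 77.96305847167969)
rackpx ((264.6810302734375, 127.64369201660156), (66.49217224121094, 141.7052764892578), 86.9471206665039) 0.55
```

View pics/w2.png

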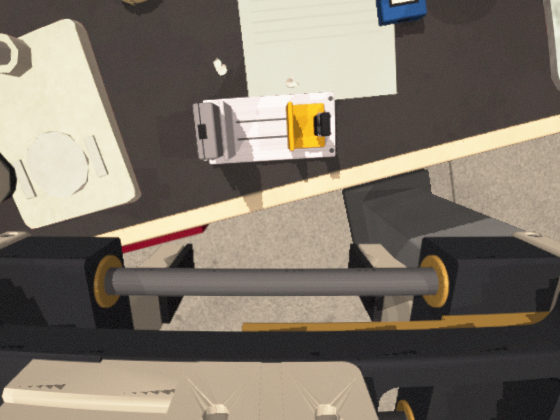

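The wrist view shows the whole rack at about (265,128), with the grey cassette and wall on the left and the bookend at (305,125). The cassette is only partly visible at the top right (402,8). I'll get the rack angle from the base corners and move to a tilted pre-grasp pose.

```bash
cat >> h.py <<'E'
def plan(p,Rt):
    s=status.observe(); d=(np.array(p)-s['position'])/25
    r=(R.from_matrix(Rt)*rot(s['tcp_rot']).inv()).as_rotvec(degrees=True)/6
    n=int(np.ceil(max(abs(d).max(),np.linalg.norm(d)*25/40,abs(r).max())))
    print('rows',n,'shift',(d/n).round(3),'turn',(r/n).round(3),'| total',d.round(2),r.round(2))
def tool(z,y):
    z=np.array(z,float);z/=np.linalg.norm(z);y=np.array(y,float);y-=z*(y@z);y/=np.linalg.norm(y)
    return np.column_stack([np.cross(y,z),y,z])
D=np.pi/180
def pick(th=-2.6,p=50):
    th*=D;p*=D
    return tool([np.cos(p)*np.cos(th),np.cos(p)*np.sin(th),-np.sin(p)],[np.sin(th),-np.cos(th),0])
E
python3 - <<'E'
from h import *
c=cam('wrist')
P={k:onz(c,p,10)[:2] for k,p in dict(tr=(334,93),br=(334,158),bl=(210,163),tl=(211,101)).items()}
for k in P: print(k,P[k].round(1))
a=P['tr']-P['br'];b=P['bl']-P['br']
print(np.degrees(np.arctan2(*a[::-1])),np.linalg.norm(a),np.degrees(np.arctan2(*b[::-1])),np.linalg.norm(b))
plan([500,240,150],pick())
E
```

```text
tr [494.7 312.4]
br [407.  331.3]
bl [446.  507.6]
tl [528.  480.5]
-12.130793554458862 89.69942484575213 77.51334137004591 180.58349664143526
rows 8 shift [ 0.515 -0.941 -0.718] turn [-0.125 -0.826  0.243] | total [ 4.12 -7.53 -5.75] [-1.   -6.6   1.94]
```

Call:
step_arm([
  [87.6,0.515,-0.94,-0.72,-0.125,-0.826,0.243],
  [87.6,0.515,-0.94,-0.72,-0.125,-0.826,0.243],
  [87.6,0.515,-0.94,-0.72,-0.125,-0.826,0.243],
  [87.6,0.515,-0.94,-0.72,-0.125,-0.826,0.243],
  [87.6,0.515,-0.94,-0.72,-0.125,-0.826,0.243],
  [87.6,0.515,-0.94,-0.72,-0.125,-0.826,0.243],
  [87.6,0.515,-0.94,-0.72,-0.125,-0.826,0.243],
  [87.6,0.515,-0.94,-0.72,-0.125,-0.826,0.243],
  [87.6,0,0,0,0,0,0],
  [87.6,0,0,0,0,0,0],
])

```text
clock: 3.42
position: [505.6, 271.3, 190.1]
tcp_rot: [0.014, 0.954, -0.047, 0.296]
wrist_force: [1.4, -0.3, -0.1]
width: 88.0
grasp_force: 0.0
```

```bash
python3 m2.py w3.png
python3 - <<'E'
from h import *
plan([500,240,150],pick())
E
```

```text
[474.7 274.4 360.4] [505.7 272.4 190.6] [ 1.   0.  -1.   1.2 -0.6 -0.5]
cassette_center 0.69 [322.2, 188.5] [623.8 195.2  11. ]
bookend_tab 0.97 [194.4, 341.8] [462.1 341.6  86. ]
cass 0.74 ((620.3147583007812, 196.03736877441406), (62.44282150268555, 114.44819641113281), 86.28699493408203)
rackpx ((200.0, 312.5), (35.0, 80.0), 90.0) 0.75
rows 2 shift [-0.102 -0.683 -0.818] turn [-0.049 -0.453  0.232] | total [-0.2  -1.37 -1.64] [-0.1  -0.91  0.46]
```

View pics/w3.png

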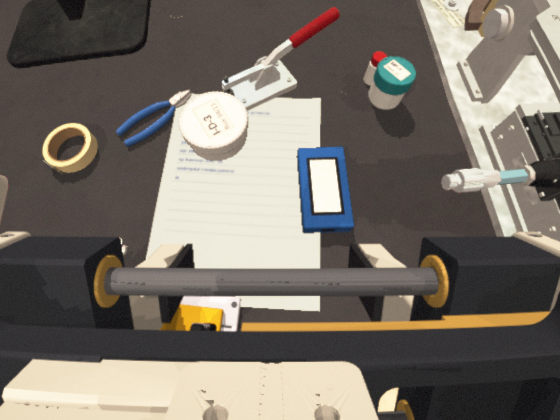

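The wrist view shows the cassette whole at about (325,188), with the tub at (213,121), the jar at (390,82) and the fixture knob at (455,180). A tilted grasp here would put the gripper body too close to the knob. So I'll first grasp the cassette vertically near its far part and move it +y, away from the knob.

Run:
```python
from h import *
plan([645,215,110],pick(-3.5,90))
```

```text
rows 6 shift [ 0.933 -0.394 -0.539] turn [0.069 0.957 0.053] | total [ 5.6  -2.37 -3.24] [0.41 5.74 0.32]
```

Call:
step_arm([
  [87.6,0.7,-0.3,-0.4,0.05,0.72,0.04],
  [87.6,0.7,-0.3,-0.4,0.05,0.72,0.04],
  [87.6,0.7,-0.3,-0.4,0.05,0.72,0.04],
  [87.6,0.7,-0.3,-0.4,0.05,0.72,0.04],
  [87.6,0.7,-0.3,-0.4,0.05,0.72,0.04],
  [87.6,0.7,-0.3,-0.4,0.05,0.72,0.04],
  [87.6,0.7,-0.3,-0.4,0.05,0.72,0.04],
  [87.6,0.7,-0.3,-0.4,0.05,0.72,0.04],
  [87.6,0,0,0,0,0,0],
  [87.6,0,0,0,0,0,0],
])

```text
clock: 4.6
position: [636.8, 215.7, 116.7]
tcp_rot: [0.007, 0.999, -0.034, 0.026]
wrist_force: [-0.9, -0.3, 0.2]
width: 87.2
grasp_force: 0.0
```

Run:
```python
from h import *
print(status.observe()['joints'].round(2))
c=cam('wrist')
for d in nets.landmark_of('wrist','cassette_center')[:1]: print(d['confidence'],onz(c,d['position'],11))
for d in nets.cut_out('wrist','cassette_center')[:1]:
    m=d['pixels'].astype(np.uint8); cs=max(cv2.findContours(m,0,2)[0],key=cv2.contourArea)
    P=np.array([onz(c,p[0],22)[:2] for p in cs],np.float32); print(cv2.minAreaRect(P),c['o'])
plan([645,195,60],pick(-3.5,90));plan([645,195,6],pick(-3.5,90))
```

```text
[ 0.64  0.41 -0.2   0.05 -0.93  0.83]
0.94 [625.27072676 196.52152309  11.        ]
((636.0740356445312, 194.31800842285156), (60.58573913574219, 87.62649536132812), 86.44679260253906) [699.13917591 213.66202514 278.86861704]
rows 3 shift [ 0.136 -0.28  -0.789] turn [0.047 0.172 0.013] | total [ 0.41 -0.84 -2.37] [0.14 0.52 0.04]
rows 5 shift [ 0.082 -0.168 -0.905] turn [0.028 0.103 0.008] | total [ 0.41 -0.84 -4.53] [0.14 0.52 0.04]
```

Call:
step_arm([
  [87.6,0.1,-0.2,-0.6,0.03,0.12,0.01],
  [87.6,0.1,-0.2,-0.6,0.03,0.12,0.01],
  [87.6,0.1,-0.2,-0.8,0.03,0.12,0.01],
  [87.6,0.1,-0.2,-0.8,0.03,0.12,0.01],
  [87.6,0,0,-0.8,0,0,0],
  [87.6,0,0,-0.6,0,0,0],
  [87.6,0,0,-0.2,0,0,0],
  [40,0,0,0,0,0,0],
  [40,0,0,0,0,0,0],
  [40,0,0,0,0,0,0],
], force=25)

```text
clock: 5.58
position: [646.2, 196.1, 10.4]
tcp_rot: [0.001, 1.0, -0.03, 0.003]
wrist_force: [-0.1, 0.9, 1.1]
width: 73.3
grasp_force: 0.0
```

Call:
step_arm([
  [40,0,0,0,0,0,0],
  [40,0,0,0,0,0,0],
  [40,0,0,0,0,0,0],
  [40,0,0,0,0,0,0],
])

```text
clock: 5.92
position: [646.2, 195.7, 10.5]
tcp_rot: [0.001, 1.0, -0.031, 0.003]
wrist_force: [-1.2, -0.8, 6.4]
width: 59.8
grasp_force: 24.9
```

Call:
step_arm([
  [40,0,0,0.5,0,0,0],
  [40,0.15,0.4,0,0,0,0],
  [40,0.15,0.4,0,0,0,0],
  [40,0.15,0.4,0,0,0,0],
  [40,0.15,0.3,0,0,0,0],
  [40,0,0,0,0,0,0],
  [40,0,0,-0.4,0,0,0],
  [40,0,0,-0.08,0,0,0],
  [74,0,0,0,0,0,0],
  [74,0,0,0,0,0,0],
])

```text
clock: 6.75
position: [660.4, 232.8, 9.2]
tcp_rot: [0.001, 1.0, -0.031, 0.002]
wrist_force: [-0.2, 0.4, -0.3]
width: 68.1
grasp_force: 0.0
```

Run:
```python
from h import *
s=status.observe();print(s['joints'].round(2),s['position'],s['width'])
plan([570,236,130],pick(-3.5,55))
```

```text
[ 0.62  0.58 -0.16  0.01 -0.82  0.89] [660.39791074 232.78686338   9.20225402] 68.05712344677994
rows 6 shift [-0.603  0.021  0.805] turn [-0.056 -0.965  0.002] | total [-3.62  0.13  4.83] [-0.34 -5.79  0.01]
```

Call:
step_arm([
  [80,0,0,0.7,0,0,0],
  [84,0,0,1,0,0,0],
  [87.6,0,0,1,0,0,0],
  [87.6,-0.6,0.02,0.3,-0.06,-0.96,0],
  [87.6,-0.6,0.02,0.3,-0.06,-0.96,0],
  [87.6,-0.6,0.02,0.3,-0.06,-0.96,0],
  [87.6,-0.6,0.02,0.3,-0.06,-0.96,0],
  [87.6,-0.6,0.02,0.3,-0.06,-0.96,0],
  [87.6,-0.6,0.02,0.3,-0.06,-0.96,0],
  [87.6,0,0,0,0,0,0],
])

```text
clock: 7.58
position: [628.8, 214.5, 121.5]
tcp_rot: [0.026, 0.975, -0.039, 0.216]
wrist_force: [0.4, -2.6, -0.8]
width: 87.5
grasp_force: 0.0
```

```bash
cat > m3.py <<'E'
from h import *
s=status.observe();print(s['joints'].round(2),s['position'])
c=cam('wrist')
for d in nets.landmark_of('wrist','cassette_center')[:1]: print(d['confidence'],onz(c,d['position'],11))
for d in nets.cut_out('wrist','cassette_center')[:1]:
    m=d['pixels'].astype(np.uint8); cs=max(cv2.findContours(m,0,2)[0],key=cv2.contourArea)
    P=np.array([onz(c,p[0],22)[:2] for p in cs],np.float32); print(cv2.minAreaRect(P),c['o'])
E
python3 m3.py
python3 - <<'E'
from h import *
plan([574,235,70],pick(-3.5,55))
plan([614,233,8],pick(-3.5,55))
E
```

```text
[ 0.68  0.24 -0.8   0.98 -0.39 -0.08] [628.82897105 214.50162392 121.46033323]
0.87 [640.25821553 235.12071767  11.        ]
((659.5831909179688, 235.45004272460938), (60.683570861816406, 66.82254791259766), 87.32099151611328) [626.41689663 220.88646665 294.72031846]
rows 3 shift [-0.753  0.283 -0.677] turn [ 0.053 -0.57   0.111] | total [-2.26  0.85 -2.03] [ 0.16 -1.71  0.33]
rows 5 shift [-0.132  0.154 -0.902] turn [ 0.032 -0.342  0.067] | total [-0.66  0.77 -4.51] [ 0.16 -1.71  0.33]
```

Call:
step_arm([
  [87.6,-0.25,0.1,-0.2,0.02,-0.2,0.04],
  [87.6,-0.25,0.1,-0.2,0.02,-0.2,0.04],
  [87.6,-0.25,0.1,-0.2,0.02,-0.2,0.04],
  [87.6,-0.25,0.1,-0.2,0.02,-0.2,0.04],
  [87.6,-0.25,0.1,-0.2,0.02,-0.2,0.04],
  [87.6,-0.25,0.1,-0.2,0.02,-0.2,0.04],
  [87.6,-0.25,0.1,-0.2,0.02,-0.2,0.04],
  [87.6,-0.25,0.1,-0.2,0.02,-0.2,0.04],
  [87.6,-0.25,0.05,-0.2,0,-0.1,0],
  [87.6,0,0,0,0,0,0],
])

```text
clock: 8.57
position: [575.2, 250.3, 114.0]
tcp_rot: [0.029, 0.961, -0.033, 0.273]
wrist_force: [0.1, 0.7, -0.4]
width: 87.8
grasp_force: 0.0
```

```bash
python3 m3.py
python3 - <<'E'
from h import *
plan([574,236,70],pick(-3,55))
plan([615,235,8],pick(-3,55))
E
```

```text
[ 0.6   0.19 -0.98  1.67 -0.36 -0.69] [575.1630478  250.27073795 113.97045199]
0.55 [641.66511987 236.24383515  11.        ]
((637.3074340820312, 236.39520263671875), (60.505977630615234, 112.43012237548828), 87.449951171875) [552.79224074 258.75010709 285.56767683]
rows 2 shift [-0.05  -0.261 -0.88 ] turn [ 0.153 -0.284  0.148] | total [-0.1  -0.52 -1.76] [ 0.31 -0.57  0.3 ]
rows 5 shift [ 0.308 -0.113 -0.848] turn [ 0.061 -0.113  0.059] | total [ 1.54 -0.56 -4.24] [ 0.31 -0.57  0.3 ]
```

The wrist is hitting joint limits at this tilt (j4 1.67, j3 -0.98). I'll fit a quick kinematic model from the readings to choose a feasible grasp tilt and heading before going on.

```bash
cat > kin.py <<'E'
from h import *
from scipy.optimize import least_squares
s=status.observe()
obs=[([1.60013,.358577,.011883,0,-1.22406,-.288097],[172.734,652.505,226.568],[0,.991642,-.12902,0],1),
 ([.64,.41,-.2,.05,-.93,.83],[636.8,215.7,116.7],[.007,.999,-.034,.026],.2),
 ([.62,.58,-.16,.01,-.82,.89],[660.4,232.79,9.2],[.001,1,-.031,.002],.2),
 ([.68,.24,-.8,.98,-.39,-.08],[628.83,214.5,121.46],[.026,.975,-.039,.216],.2),
 (list(s['joints']),list(s['position']),list(s['tcp_rot']),1)]
def fk(q,v):
    a1,h,l2,e,l4,L,c1,c6=v
    A=R.from_euler('z',q[0]+c1); f=q[1]-q[2]
    P=A.apply([a1+l2*np.sin(q[1])+l4*np.cos(f)+e*np.sin(f),0,h+l2*np.cos(q[1])-l4*np.sin(f)+e*np.cos(f)])
    W=A*R.from_euler('y',f)*R.from_euler('x',q[3])*R.from_euler('y',-q[4])*R.from_euler('x',q[5]+c6)
    Rt=W*R.from_matrix(np.array([[0,0,1.],[0,1,0],[-1,0,0]]))
    return P+W.apply([L,0,0]),Rt
best=None
for c6 in [0,np.pi,np.pi/2,-np.pi/2]:
  for s4 in [1]:
    def res(v):
        o=[]
        for q,p,r,w in obs:
            P,Rt=fk(q,v); o+=list(w*(P-p)); o+=list(w*300*(Rt*rot(r).inv()).as_rotvec())
        return o
    f=least_squares(res,[0,350,400,0,400,300,-.286,c6])
    if best is None or f.cost<best.cost: best=f
V=best.x
LO=np.array([-3.07,-1.43,-1.02,-3.03,-3.05,-3.03]);HI=np.array([3.07,2.12,1.25,1.67,0,3.03])
def ik(p,Rt,n=12,seeds=None):
    out=[];rng=np.random.default_rng(0)
    T=R.from_matrix(Rt)
    for i in range(n):
        q0=rng.uniform([.2,0,-1,-3,-2.5,-3],[1.6,1,.5,1.6,-.1,3]) if seeds is None else seeds
        def g(q):
            P,r=fk(q,V); return np.r_[(P-p)/100,(r*T.inv()).as_rotvec()]
        f=least_squares(g,np.clip(q0,LO+1e-3,HI-1e-3),bounds=(LO,HI))
        if f.cost<1e-5 and not any(np.abs(f.x-o).max()<.05 for o in out): out.append(f.x)
        if seeds is not None: break
    return out
def place(p,th=-12.3,flip=1):   # p: pick pitch; tool pitch at place 90-p below horizontal, toward the wall
    h=np.array([np.sin(-th*D),np.cos(th*D),0]); x=np.array([np.cos(th*D),np.sin(th*D),0]); b=(90-p)*D
    return tool(h*np.cos(b)+np.array([0,0,-np.sin(b)]),-flip*x)
E
python3 - <<'E'
from kin import *
np.set_printoptions(precision=2,suppress=True)
print(best.cost,V)
for p in (50,55,60,65):
  for flip in (1,-1):
    print('place',p,flip,[q for q in ik([478,445,92],place(p,flip=flip))])
E
```

```text
163978.92989533863 [276.25 157.59 418.07  57.22 245.35 295.65  -0.35  -2.66]
place 50 1 []
place 50 -1 []
place 55 1 []
place 55 -1 []
place 60 1 []
place 60 -1 []
place 65 1 []
place 65 -1 []
```

```bash
sed -i "s/from_euler('x',q\[3\])/from_euler('x',-q[3])/; s/from_euler('x',q\[5\]+c6)/from_euler('x',-q[5]+c6)/" kin.py
cat > t.py <<'E'
from kin import *
np.set_printoptions(precision=2,suppress=True)
print(best.cost,V); print(np.array(best.fun).reshape(-1,6))
if best.cost<2000:
  for p in (50,55,60,65):
   for flip in (1,-1):
    print('place',p,flip,[q for q in ik([478,445,92],place(p,flip=flip))])
E
python3 t.py
```

```text
1890.6104874466346 [ 495.44 -230.11  236.43  123.27   57.07 -133.37   -0.27    4.46]
[[-11.59   1.93  -5.36   0.01  -0.    -5.87]
 [  3.36   8.59  14.31  -0.55   0.44  -1.4 ]
 [  8.58   4.87  28.87  -0.06  -0.53  -0.7 ]
 [-10.08  16.46   2.39  -6.1    1.78  -2.42]
 [  0.63  -7.44  -3.75 -38.13  10.8  -17.06]]
place 50 1 [array([ 1.1 ,  0.49, -0.44, -1.94, -0.43,  0.51])]
place 50 -1 [array([ 1.1 ,  0.49, -0.44, -1.94, -0.43, -2.63])]
place 55 1 [array([ 1.1 ,  0.54, -0.28, -1.87, -0.44,  0.4 ]), array([ 1.1 ,  1.05,  1.15, -0.57, -0.86, -1.11])]
place 55 -1 [array([ 1.1 ,  0.54, -0.28, -1.87, -0.44, -2.74])]
place 60 1 [array([ 1.11,  0.6 , -0.07, -1.76, -0.45,  0.23]), array([ 1.11,  0.97,  0.94, -0.73, -0.7 , -0.94])]
place 60 -1 [array([ 1.11,  0.6 , -0.07, -1.76, -0.45, -2.91]), array([ 1.11,  0.97,  0.94, -0.73, -0.7 ,  2.2 ])]
place 65 1 [array([ 1.11,  0.74,  0.33, -1.4 , -0.47, -0.21]), array([ 1.11,  0.81,  0.53, -1.17, -0.51, -0.47])]
place 65 -1 [array([ 1.11,  0.81,  0.53, -1.17, -0.51,  2.67]), array([ 1.11,  0.74,  0.33, -1.4 , -0.47,  2.93])]
```

```bash
python3 - <<'E'
t=open('kin.py').read()
t=t.replace("L,c1,c6=v","L,c1,c6,c3=v").replace("from_euler('y',f)*","from_euler('y',f+c3)*").replace("from_euler('y',-q[4])","from_euler('y',-q[4]-c3)")
t=t.replace("for s4 in [1]","for s4 in [(0,350,400,400),(50,350,350,350),(0,200,450,450),(0,450,500,350)]")
t=t.replace("[0,350,400,0,400,300,-.286,c6])","[s4[0],s4[1],s4[2],0,s4[3],300,-.286,c6,0],bounds=([-100,0,200,-150,200,150,-1,-5,-1.6],[200,700,700,150,700,500,1,5,1.6]))")
open('kin.py','w').write(t)
E
python3 t.py
```

```text
7652.8604594875305 [200.     0.   477.16 137.89 265.91 223.03  -0.19   4.54   0.04]
[[-68.23   3.63  36.55   0.01  -0.    -5.48]
 [ -1.76  16.02  11.77  -0.28   0.35  -1.23]
 [  4.82  16.33  17.89   0.02  -0.53  -0.6 ]
 [ -8.94   5.21  -4.4   -3.28   2.53  -0.97]
 [  4.33 -77.7  -32.96 -21.89  20.57  -8.5 ]]
```

```bash
python3 - <<'E'
t=open('kin.py').read()
t=t.replace("L,c1,c6,c3=v","L,c1,c6,c3,d=v").replace("np.sin(f),0,h","np.sin(f),d,h").replace("300,-.286,c6,0]","300,0,c6,0,-192]").replace("-1.6],[200","-1.6,-300],[200").replace(",1.6]))",",1.6,300]))")
t='\n'.join(l for l in t.split('\n') if not l.startswith(' ([.64'))
open('kin.py','w').write(t)
E
python3 t.py
```

```text
6797.997736603489 [ 200.      0.    358.84  150.    208.8   150.      0.26    4.95    0.02
 -285.86]
[[-59.64 -21.96  29.57   0.01   0.     4.15]
 [ -4.29  17.09  22.19   0.34  -0.51   1.32]
 [ -5.8    8.4   -2.78   6.31   0.87   2.84]
 [ 34.64 -63.81 -26.4   37.03   8.87  16.77]]
```

```bash
cat > en.py <<'E'
from kin import *
import itertools
print(obs[-1]); O=[(np.array(q),rot(r)) for q,p,r,w in obs]
ax=[v for v in 'xyz' for s in (0,)]
cand=[]
for c in itertools.product([(a,s) for a in 'xyz' for s in (1,-1)],repeat=5):
    X=[]
    for q,r in O:
        W=R.from_euler('z',q[0])
        for (a,s),qi in zip(c,q[1:]): W=W*R.from_euler(a,s*qi)
        X.append(W.inv()*r)
    e=max((X[0].inv()*x).magnitude() for x in X)
    cand.append((e,c,X[0].as_matrix().round(2).tolist()))
cand.sort(key=lambda x:x[0])
for x in cand[:8]: print(x)
E
python3 en.py
```

```text
([np.float64(0.592080822203201), np.float64(0.19120454615636737), np.float64(-0.9836213054017042), np.float64(1.6655148000477036), np.float64(-0.3617734288788548), np.float64(-0.6856162299354763)], [np.float64(576.4850655930327), np.float64(249.06343372399704), np.float64(114.02356606693917)], [np.float64(0.028576016452213797), np.float64(0.961142143733288), np.float64(-0.034658526327691314), np.float64(0.2723747003234609)], 1)
(0.012348343776138044, (('y', 1), ('y', -1), ('x', -1), ('y', -1), ('x', -1)), [[-0.0, -0.0, 1.0], [-1.0, -0.0, -0.0], [0.0, -1.0, -0.0]])
(0.5467870170505403, (('x', -1), ('z', -1), ('x', -1), ('x', 1), ('y', -1)), [[0.01, -1.0, -0.01], [0.01, -0.01, 1.0], [-1.0, -0.01, 0.01]])
(0.5516051921104463, (('y', -1), ('z', -1), ('z', 1), ('z', -1), ('z', 1)), [[-0.93, -0.31, -0.21], [-0.37, 0.89, 0.28], [0.1, 0.34, -0.94]])
(0.556170228347625, (('z', 1), ('z', -1), ('z', 1), ('z', -1), ('z', 1)), [[-1.0, -0.0, 0.0], [-0.0, 1.0, -0.0], [0.0, 0.0, -1.0]])
(0.5568003378130961, (('x', 1), ('z', -1), ('z', 1), ('z', -1), ('z', 1)), [[-0.89, -0.37, -0.28], [-0.31, 0.93, -0.21], [0.34, -0.1, -0.94]])
(0.5648695947573125, (('z', -1), ('z', 1), ('z', 1), ('z', 1), ('z', 1)), [[1.0, -0.0, 0.0], [-0.0, -1.0, -0.0], [0.0, 0.0, -1.0]])
(0.5676041614998115, (('z', 1), ('y', -1), ('x', -1), ('y', -1), ('x', -1)), [[-0.21, -0.28, 0.94], [-0.93, 0.37, -0.1], [-0.31, -0.89, -0.34]])
(0.598476353279962, (('z', 1), ('z', 1), ('z', 1), ('z', 1), ('z', 1)), [[0.75, -0.66, 0.0], [-0.66, -0.75, -0.0], [0.0, 0.0, -1.0]])
```

Call:
step_arm([
  [87.6,0.4,0,0.4,0,0.6,0],
  [87.6,0.4,0,0.4,0,0.6,0],
  [87.6,0.4,0,0.4,0,0.6,0],
  [87.6,0.4,0,0.4,0,0.6,0],
  [87.6,0,0,0.4,0,0.6,0],
  [87.6,0,0,0.4,0,0.6,0],
  [87.6,0,0,0.4,0,0.6,0],
  [87.6,0,0,0.4,0,0.6,0],
  [87.6,0,0,0,0,0.6,0],
  [87.6,0,0,0,0,0,0],
])

```text
clock: 9.55
position: [621.3, 240.3, 184.3]
tcp_rot: [0.045, 0.995, -0.034, 0.088]
wrist_force: [0.9, 1.6, 0.1]
width: 87.5
grasp_force: 0.0
```

```bash
cat > log.py <<'E'
from h import *
import json
s=status.observe()
open('obs.jsonl','a').write(json.dumps([list(map(float,s[k])) for k in ('joints','position','tcp_rot')])+'\n')
print(s['joints'].round(2),s['position'].round(1),s['dq'].round(2))
E
cat > obs.jsonl <<'E'
[[1.60013,0.358577,0.011883,0,-1.22406,-0.288097],[172.734,652.505,226.568],[0,0.991642,-0.12902,0]]
[[0.62,0.58,-0.16,0.01,-0.82,0.89],[660.4,232.79,9.2],[0.001,1,-0.031,0.002]]
[[0.592081,0.191205,-0.983621,1.665515,-0.361773,-0.685616],[576.485,249.063,114.024],[0.028576,0.961142,-0.0346585,0.2723747]]
E
python3 log.py
```

```text
[ 0.77  0.31 -0.28  0.23 -0.94  0.6 ] [621.3 240.3 184.3] [ 0.01 -0.03 -0.16  0.12  0.14 -0.16]
```

Call:
step_arm([
  [87.6,0,0.3,0.3,-1,0,0],
  [87.6,0,0.3,0.3,-1,0,0],
  [87.6,0,0.3,0.3,-1,0,0],
  [87.6,0,0.3,0.3,-1,0,0],
  [87.6,0,0,0,0,0,0],
  [87.6,0,0,0,0,0,0],
])

```text
clock: 10.05
position: [618.5, 269.6, 210.5]
tcp_rot: [0.254, 0.963, -0.013, 0.093]
wrist_force: [0.8, -1.3, -0.6]
width: 87.8
grasp_force: 0.0
```

```bash
python3 log.py
```

```text
[ 0.93  0.47 -0.16  0.47 -1.3   0.4 ] [618.5 269.6 210.5] [-0.03 -0.04 -0.01 -0.02  0.02  0.02]
```

Call:
step_arm([
  [87.6,0,0,0,1,0,0],
  [87.6,0,0,0,1,0,0],
  [87.6,0,0,0,1,0,0],
  [87.6,0,0,0,1,0,0],
  [87.6,0,0,0,0,1,0],
  [87.6,0,0,0,0,1,0],
  [87.6,0,0,0,0,1,0],
  [87.6,0,0,0,0,1,0],
  [87.6,0,0,0,0,0,0],
  [87.6,0,0,0,0,0,0],
])

```text
clock: 10.88
position: [620.1, 266.9, 210.6]
tcp_rot: [0.053, 0.991, -0.025, -0.121]
wrist_force: [0.1, -0.0, -0.7]
width: 87.4
grasp_force: 0.0
```

```bash
python3 log.py
cat > kin.py <<'E'
from h import *
import json
from scipy.optimize import least_squares
obs=[json.loads(l) for l in open('obs.jsonl')]
R0=R.from_matrix([[0,0,1.],[-1,0,0],[0,-1,0]])
def frames(q):
    A=R.from_euler('z',q[0]);B=A*R.from_euler('y',q[1]);C=A*R.from_euler('y',q[1]-q[2])
    W=C*R.from_euler('x',-q[3])*R.from_euler('y',-q[4])*R.from_euler('x',-q[5])*R0
    return A,B,C,W
def rows(q):
    A,B,C,W=[x.as_matrix() for x in frames(q)]
    return np.column_stack([A[:,0],A[:,1],A[:,2],B[:,0],B[:,2],C[:,0],C[:,2],W[:,2],W[:,0],W[:,1]])
M=np.vstack([rows(q) for q,p,r in obs]); y=np.concatenate([p for q,p,r in obs])
lam=np.diag([.02]*10); x0=np.array([0,0,300,0,400,400,0,300,0,0.])
V=np.linalg.lstsq(np.vstack([M,lam]),np.r_[y,lam@x0],rcond=None)[0]
def fk(q):
    return rows(q)@V, frames(q)[3]
LO=np.array([-3.07,-1.43,-1.02,-3.03,-3.05,-3.03]);HI=np.array([3.07,2.12,1.25,1.67,0,3.03])
def ik(p,Rt,n=15,seed=None):
    out=[];rng=np.random.default_rng(0);T=R.from_matrix(Rt)
    for i in range(n):
        q0=rng.uniform([.2,0,-1,-3,-2.5,-3],[1.6,1,.5,1.6,-.1,3]) if seed is None or i else seed
        def g(q):
            P,r=fk(q); return np.r_[(P-p)/100,(r*T.inv()).as_rotvec()]
        f=least_squares(g,np.clip(q0,LO+1e-3,HI-1e-3),bounds=(LO,HI))
        if f.cost<1e-5 and not any(np.abs(f.x-o).max()<.05 for o in out): out.append(f.x)
    return out
def place(p,th=-12.3,flip=1):
    h=np.array([np.sin(-th*D),np.cos(th*D),0]); x=np.array([np.cos(th*D),np.sin(th*D),0]); b=(90-p)*D
    return tool(h*np.cos(b)+np.array([0,0,-np.sin(b)]),-flip*x)
E
cat > t.py <<'E'
from kin import *
np.set_printoptions(precision=2,suppress=True)
print(V); print((M@V-y).reshape(-1,3))
for p in (50,57,65):
   for flip in (1,-1):
    print('place',p,flip,ik([478,445,92],place(p,flip=flip)))
E
python3 t.py
```

```text
[ 0.65  0.54  0.26 -0.07 -1.55  0.88] [620.1 266.9 210.6] [ 0.03 -0.06 -0.04  0.02  0.03 -0.01]
[   4.68 -131.87  336.47  214.39  252.64  326.94   83.44  225.6    63.58
   -2.29]
[[   2.65  -33.03   13.01]
 [ -12.5    19.14   37.51]
 [  55.85 -115.9     1.85]
 [   6.71   60.42    8.49]
 [ -38.78   43.78  -51.26]
 [ -12.65    3.04   -9.61]]
place 50 1 [array([ 0.86,  0.3 , -0.69, -2.1 , -0.44,  0.91])]
place 50 -1 [array([ 0.77,  0.42, -0.86, -2.36, -0.65, -1.83])]
place 57 1 [array([ 0.84,  0.3 , -0.77, -2.3 , -0.59,  1.13])]
place 57 -1 [array([ 0.75,  0.49, -0.85, -2.43, -0.81, -1.76])]
place 65 1 [array([ 0.81,  0.32, -0.83, -2.42, -0.79,  1.27])]
place 65 -1 [array([ 0.75,  0.57, -0.82, -2.47, -0.98, -1.7 ])]
```

```bash
cat > f.py <<'E'
from kin import *
np.set_printoptions(precision=3,suppress=True)
for q,p,r in obs: print('rot err',(frames(q)[3].inv()*rot(r)).magnitude(), 'az-j1',np.arctan2(p[1],p[0])-q[0])
# wrist-plane test: remove L*t for several L, lateral comp in j1 frame
for L in (0,100,200,300,400):
    print(L,[R.from_euler('z',-q[0]).apply(np.array(p)-L*rot(r).as_matrix()[:,2]).round(0).tolist() for q,p,r in obs])
E
python3 f.py
```

```text
rot err 4.237481244682972e-05 az-j1 -0.28812187788480825
rot err 0.01234804711325291 az-j1 -0.28110109442184955
rot err 7.978659080512028e-07 az-j1 -0.18426486149625854
rot err 2.4504619332634575e-16 az-j1 -0.39732600808442836
rot err 1.595214772580823e-16 az-j1 -0.5192269603694066
rot err 2.42515644841956e-16 az-j1 -0.2476220148557306
0 [[647.0, -192.0, 227.0], [673.0, -194.0, 9.0], [617.0, -115.0, 114.0], [614.0, -258.0, 184.0], [586.0, -335.0, 211.0], [655.0, -165.0, 211.0]]
100 [[647.0, -192.0, 327.0], [673.0, -194.0, 109.0], [578.0, -80.0, 199.0], [609.0, -239.0, 282.0], [615.0, -292.0, 296.0], [680.0, -172.0, 307.0]]
200 [[647.0, -192.0, 427.0], [672.0, -193.0, 209.0], [539.0, -45.0, 284.0], [603.0, -220.0, 380.0], [644.0, -248.0, 381.0], [705.0, -179.0, 404.0]]
300 [[647.0, -192.0, 527.0], [672.0, -193.0, 309.0], [500.0, -9.0, 369.0], [597.0, -201.0, 478.0], [673.0, -205.0, 467.0], [730.0, -186.0, 500.0]]
400 [[647.0, -192.0, 627.0], [672.0, -193.0, 409.0], [461.0, 26.0, 454.0], [592.0, -182.0, 577.0], [702.0, -162.0, 552.0], [756.0, -193.0, 597.0]]
```

```bash
python3 - <<'E'
t=open('kin.py').read()
t=t.replace("    return A,B,C,W","    return A,B,C,C*R.from_euler('x',-q[3]),W")
t=t.replace("A,B,C,W=[x","A,B,C,G,W=[x").replace("C[:,2],W[:,2],W[:,0],W[:,1]","C[:,2],G[:,1],W[:,2]").replace("A[:,0],A[:,1],","A[:,0],").replace("B[:,0],","")
t=t.replace("[.02]*10","[.01]*7").replace("[0,0,300,0,400,400,0,300,0,0.]","[0,250,500,500,0,-190,330.]").replace("frames(q)[3]","frames(q)[4]")
open('kin.py','w').write(t)
E
python3 t.py
```

```text
[   1.84  208.69  593.55  466.07   -2.62 -192.15  377.83]
[[ 0.34  0.45 -0.74]
 [ 2.14  0.73  3.39]
 [-0.82 -0.42 -0.99]
 [ 0.26 -0.17 -1.06]
 [-0.52 -1.07 -0.57]
 [-0.24 -0.65 -0.04]]
place 50 1 [array([ 0.51,  0.33, -0.34, -1.26, -0.65,  0.24])]
place 50 -1 [array([ 0.51,  0.33, -0.34, -1.26, -0.65, -2.9 ])]
place 57 1 [array([ 0.37,  0.39, -0.37, -1.46, -0.78,  0.53])]
place 57 -1 [array([ 0.37,  0.39, -0.37, -1.46, -0.78, -2.61])]
place 65 1 [array([ 0.24,  0.48, -0.41, -1.62, -0.95,  0.8 ])]
place 65 -1 [array([ 0.24,  0.48, -0.41, -1.62, -0.95, -2.34])]
```

Run:
```python
from kin import *
np.set_printoptions(precision=2,suppress=True)
for p in (57,65):
  for c in [(640,234),(600,250)]:
    for th in (-33,-3,27,57,87,117,147,177,-153):
      u=np.array([np.cos(th*D),np.sin(th*D)]); t=np.array(c)-25*u
      for q in ik([*t,9],pick(th,p),n=10):
        m=np.minimum(q-LO,HI-q).min()
        if m>.1: print(p,c,th,q,round(m,2))
```

```text
57 (640, 234) -33 [ 0.71  0.49 -0.84  1.47 -0.55 -1.12] 0.18
57 (640, 234) 57 [ 0.34  0.44 -0.31 -0.8  -0.48  2.89] 0.14
57 (640, 234) 117 [ 0.25  0.7   0.16 -0.6  -1.23 -2.66] 0.37
57 (640, 234) 147 [ 0.34  0.83  0.38 -0.45 -1.5  -2.36] 0.67
57 (640, 234) 177 [ 0.46  0.93  0.5  -0.27 -1.66 -2.03] 0.75
57 (640, 234) -153 [ 0.59  0.95  0.47 -0.07 -1.66 -1.68] 0.78
57 (600, 250) -33 [ 0.8   0.46 -0.89  1.42 -0.57 -1.16] 0.13
57 (600, 250) 57 [ 0.39  0.4  -0.38 -0.83 -0.43  2.88] 0.15
57 (600, 250) 117 [ 0.29  0.66  0.07 -0.62 -1.18 -2.66] 0.37
57 (600, 250) 147 [ 0.37  0.78  0.27 -0.46 -1.44 -2.37] 0.66
57 (600, 250) 177 [ 0.49  0.87  0.39 -0.29 -1.6  -2.05] 0.86
57 (600, 250) -153 [ 0.63  0.9   0.37 -0.09 -1.61 -1.71] 0.88
65 (640, 234) -33 [ 0.74  0.47 -0.77  1.13 -0.47 -0.81] 0.25
65 (640, 234) 57 [ 0.46  0.44 -0.34 -0.5  -0.46  2.52] 0.46
65 (640, 234) 117 [ 0.33  0.65  0.09 -0.48 -1.12 -2.76] 0.27
65 (640, 234) 147 [ 0.39  0.76  0.26 -0.37 -1.34 -2.4 ] 0.63
65 (640, 234) 177 [ 0.49  0.83  0.35 -0.22 -1.47 -2.05] 0.9
65 (640, 234) -153 [ 0.6   0.85  0.32 -0.05 -1.47 -1.68] 0.93
65 (600, 250) -33 [ 0.82  0.45 -0.82  1.12 -0.48 -0.87] 0.2
65 (600, 250) 57 [ 0.53  0.4  -0.42 -0.5  -0.41  2.47] 0.41
65 (600, 250) 117 [ 0.37  0.61 -0.   -0.5  -1.07 -2.77] 0.26
65 (600, 250) 147 [ 0.43  0.71  0.16 -0.38 -1.29 -2.42] 0.61
65 (600, 250) 177 [ 0.53  0.78  0.25 -0.24 -1.42 -2.07] 0.96
65 (600, 250) -153 [ 0.64  0.81  0.23 -0.07 -1.43 -1.72] 1.02
```

The model now fits to about 1 mm. The arm is an offset-wrist type. Gripping the far end with the tool leaning back (pitch 65°) suits both the pick and the placement, so I'm going to that pre-grasp.

```bash
cat >> kin.py <<'E'
def pickf(th=-3,p=65):   # far end gripped, tool leaning back, tool y ~ -y
    m=pick(th+180,p); return m@np.diag([-1,-1,1])
E
python3 - <<'E'
from kin import *
np.set_printoptions(precision=2,suppress=True)
q=status.observe()['joints']
for T in ([695,232,72],[665,233.4,8]): print(ik(T,pickf(),n=1,seed=q)); plan(T,pickf())
print(ik([478,445,92],place(65,flip=-1),n=6))
E
```

```text
[array([ 0.47,  0.83,  0.49, -0.21, -1.61,  1.08])]
rows 6 shift [ 0.5  -0.23 -0.92] turn [ 0.19  0.3  -0.04] | total [ 2.99 -1.4  -5.54] [ 1.15  1.82 -0.25]
[array([ 0.49,  0.84,  0.35, -0.22, -1.47,  1.1 ])]
rows 9 shift [ 0.2  -0.15 -0.9 ] turn [ 0.13  0.2  -0.03] | total [ 1.79 -1.34 -8.1 ] [ 1.15  1.82 -0.25]
[array([ 0.24,  0.48, -0.41, -1.62, -0.95, -2.34])]
```

Call:
step_arm([
  [87.6,0.37,-0.17,-0.5,0.14,0.23,-0.03],
  [87.6,0.37,-0.17,-0.5,0.14,0.23,-0.03],
  [87.6,0.37,-0.17,-0.7,0.14,0.23,-0.03],
  [87.6,0.37,-0.17,-0.7,0.14,0.23,-0.03],
  [87.6,0.37,-0.17,-0.7,0.14,0.23,-0.03],
  [87.6,0.37,-0.18,-0.7,0.14,0.23,-0.03],
  [87.6,0.37,-0.18,-0.7,0.14,0.23,-0.03],
  [87.6,0.37,-0.18,-0.7,0.14,0.23,-0.03],
  [87.6,0,0,0,0,0,0],
  [87.6,0,0,0,0,0,0],
])

```text
clock: 11.72
position: [692.4, 232.5, 81.9]
tcp_rot: [-0.004, 0.976, -0.025, -0.217]
wrist_force: [1.1, -0.1, 1.3]
width: 88.0
grasp_force: 0.0
```

Run:
```python
from kin import *
c=cam('side'); save(c,'s4.png'); print(status.observe()['joints'].round(2))
for d in nets.landmark_of('side','cassette_center')[:1]: print(d['confidence'],onz(c,d['position'],11))
plan([665,234,8],pickf())
```

```text
[ 0.47  0.81  0.48 -0.21 -1.63  1.08]
0.75 [644.94970879 239.04203122  11.        ]
rows 4 shift [-0.28  -0.    -0.768] turn [ 0.002  0.006 -0.012] | total [-1.12 -0.   -3.07] [ 0.01  0.02 -0.05]
```

View pics/s4.png

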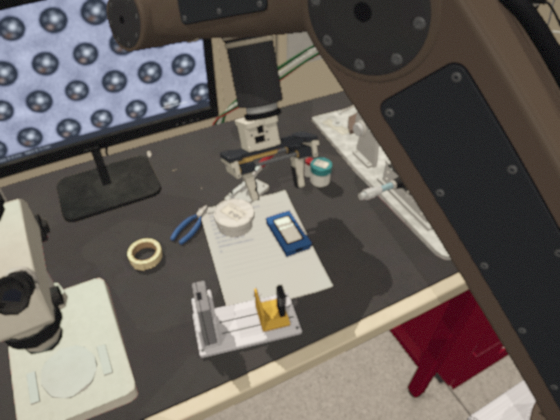

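The side view shows the open gripper leaning back above the cassette (288,232), with the left finger passing near the tub (233,215). I'll close the opening to 76 mm for clearance and descend.

Call:
step_arm([
  [76,0,0,0,0,0,0],
  [76,-0.2,0.02,0,0,0,0],
  [76,-0.2,0.02,-0.5,0,0,0],
  [76,-0.2,0,-0.5,0,0,0],
  [76,-0.2,0,-0.5,0,0,0],
  [76,-0.2,0,-0.5,0,0,0],
  [76,-0.1,0,-0.5,0,0,0],
  [76,-0.1,0,-0.4,0,0,0],
  [76,0,0,-0.1,0,0,0],
  [76,0,0,0,0,0,0],
])

```text
clock: 12.65
position: [662.6, 234.8, 7.5]
tcp_rot: [-0.004, 0.976, -0.023, -0.217]
wrist_force: [1.1, 0.3, -0.5]
width: 75.7
grasp_force: 0.0
```

Call:
step_arm([
  [50,0,0,0,0,0,0],
  [50,0,0,0,0,0,0],
  [50,0,0,0,0,0,0],
  [50,0,0,0,0,0,0],
  [50,0,0,0,0,0,0],
  [50,0,0,0,0,0,0],
], force=40)

```text
clock: 13.15
position: [663.7, 234.8, 8.9]
tcp_rot: [-0.005, 0.976, -0.023, -0.216]
wrist_force: [1.4, -0.5, 3.5]
width: 59.8
grasp_force: 40.0
```

```bash
cat > jp.py <<'E'
# joint-interpolated path to a target; prints rows
from kin import *
def path(T,Rt,n,seed=None,vmax=.5):
    s=status.observe(); q=s['joints']
    Q=ik(T,Rt,n=8,seed=seed if seed is not None else q); 
    g=min(Q,key=lambda x:np.abs(x-(seed if seed is not None else q)).max()); print('goal',g.round(2),'from',q.round(2))
    P0,R_0=fk(q); out=[]
    for i in range(1,n+1):
        P,Rr=fk(q+(g-q)*i/n); out.append(np.r_[(P-P0)/25,(Rr*R_0.inv()).as_rotvec(degrees=True)/6]); 
        if i%8==0 or i==n: print(i,P.round(0))
        P0,R_0=P,Rr
    o=np.array(out); print('max',abs(o).max(0).round(2)); return o
E
python3 - <<'E'
from kin import *
from jp import path
s=status.observe();print(s['position'].round(1),s['width'],s['grasp_force'])
h=np.array([.213,.977]);bay=np.array([485,461.5])
t=bay-h*80; print(t)
path([*t,190],place(65,flip=-1),44,seed=np.array([.24,.48,-.41,-1.62,-.95,-2.34]))
E
```

```text
[663.7 234.8   8.9] 59.80608623965415 39.97759401798248
[467.96 383.34]
goal [ 0.19  0.24 -0.41 -1.43 -1.   -2.62] from [ 0.49  0.83  0.34 -0.22 -1.47  1.1 ]
8 [599. 261.  24.]
16 [547. 296.  50.]
24 [508. 331.  86.]
32 [483. 360. 127.]
40 [471. 379. 170.]
44 [468. 383. 190.]
max [0.33 0.18 0.21 0.29 0.76 0.94]
```

Call:
step_arm([
  [50,0,0,0.3,0,0,0],
  [50,0,0,0.6,0,0,0],
  [50,-0.1,0,0.9,0,0,0],
  [50,-0.1,0,0.9,0,0,0],
  [50,-0.1,0,0.9,0,0,0],
  [50,-0.1,0,0.9,0,0,0],
  [50,-0.1,0,0.9,0,0,0],
  [50,-0.1,0,0.9,0,0,0],
  [50,-0.1,0,0.9,0,0,0],
  [50,0,0,0,0,0,0],
])

```text
clock: 13.98
position: [647.2, 235.2, 194.9]
tcp_rot: [-0.006, 0.977, -0.023, -0.213]
wrist_force: [1.3, -1.0, -1.2]
width: 59.8
grasp_force: 40.0
```

```bash
cat > go.py <<'E'
import sys
from jp import path,np
from kin import *
bay=np.array([485,461.5]); h=np.array([.213,.977])
dy,z,n=map(float,sys.argv[1:4])
np.set_printoptions(precision=2,suppress=True)
t=bay-h*dy
o=path([*t,z],place(65,flip=-1),int(n),seed=np.array([.19,.24,-.41,-1.43,-1,-2.62]))
for k in range(0,min(len(o),10)): print('[50, '+', '.join('%.2f'%v for v in o[k])+'],')
E
python3 go.py 80 210 44
```

```text
goal [ 0.2   0.2  -0.4  -1.4  -1.   -2.69] from [ 0.5   0.66  0.46 -0.22 -1.73  1.03]
8 [590. 267. 173.]
16 [540. 305. 167.]
24 [503. 342. 174.]
32 [480. 370. 189.]
40 [470. 383. 204.]
44 [468. 383. 210.]
max [0.29 0.19 0.15 0.25 0.8  0.9 ]
[50, -0.29, 0.14, -0.15, -0.09, 0.08, -0.89],
[50, -0.29, 0.15, -0.14, -0.10, 0.11, -0.89],
[50, -0.29, 0.16, -0.13, -0.10, 0.13, -0.89],
[50, -0.28, 0.16, -0.12, -0.10, 0.15, -0.89],
[50, -0.28, 0.17, -0.11, -0.11, 0.18, -0.90],
[50, -0.28, 0.17, -0.10, -0.11, 0.20, -0.90],
[50, -0.28, 0.18, -0.09, -0.11, 0.22, -0.90],
[50, -0.27, 0.18, -0.07, -0.12, 0.25, -0.90],
[50, -0.27, 0.18, -0.06, -0.12, 0.27, -0.89],
[50, -0.26, 0.19, -0.05, -0.12, 0.29, -0.89],
```

Call:
step_arm([
  [50,-0.29,0.14,0.1,-0.09,0.08,-0.89],
  [50,-0.29,0.15,0.1,-0.1,0.11,-0.89],
  [50,-0.29,0.16,0,-0.1,0.13,-0.89],
  [50,-0.28,0.16,0,-0.1,0.15,-0.89],
  [50,-0.28,0.17,0,-0.11,0.18,-0.9],
  [50,-0.28,0.17,0,-0.11,0.2,-0.9],
  [50,-0.28,0.18,0,-0.11,0.22,-0.9],
  [50,-0.27,0.18,0,-0.12,0.25,-0.9],
  [50,-0.27,0.18,0,-0.12,0.27,-0.89],
  [50,-0.26,0.19,0,-0.12,0.29,-0.89],
])

```text
clock: 14.82
position: [575.3, 276.8, 193.4]
tcp_rot: [-0.037, 0.833, -0.475, -0.28]
wrist_force: [-0.0, -0.5, -2.4]
width: 59.5
grasp_force: 40.0
```

```bash
python3 go.py 80 220 33
```

```text
goal [ 0.21  0.18 -0.39 -1.39 -1.   -2.72] from [ 0.43  0.54  0.29 -0.5  -1.61  0.16]
8 [529. 317. 189.]
16 [495. 354. 196.]
24 [477. 378. 209.]
32 [469. 384. 219.]
33 [468. 383. 220.]
max [0.26 0.21 0.07 0.26 0.82 0.91]
[50, -0.26, 0.20, -0.06, -0.13, 0.32, -0.91],
[50, -0.25, 0.21, -0.05, -0.12, 0.35, -0.91],
[50, -0.24, 0.21, -0.04, -0.12, 0.37, -0.90],
[50, -0.24, 0.21, -0.03, -0.12, 0.40, -0.90],
[50, -0.23, 0.21, -0.02, -0.12, 0.42, -0.90],
[50, -0.22, 0.21, -0.01, -0.11, 0.44, -0.89],
[50, -0.21, 0.20, 0.00, -0.11, 0.47, -0.89],
[50, -0.21, 0.20, 0.01, -0.10, 0.49, -0.88],
[50, -0.20, 0.20, 0.02, -0.10, 0.51, -0.88],
[50, -0.19, 0.19, 0.02, -0.09, 0.53, -0.87],
```

Call:
step_arm([
  [50,-0.26,0.2,0.05,-0.13,0.32,-0.91],
  [50,-0.25,0.21,0.05,-0.12,0.35,-0.91],
  [50,-0.24,0.21,0.05,-0.12,0.37,-0.9],
  [50,-0.24,0.21,0.05,-0.12,0.4,-0.9],
  [50,-0.23,0.21,0.05,-0.12,0.42,-0.9],
  [50,-0.22,0.21,0.05,-0.11,0.44,-0.89],
  [50,-0.21,0.2,0.05,-0.11,0.47,-0.89],
  [50,-0.21,0.2,0.05,-0.1,0.49,-0.88],
  [50,-0.2,0.2,0.05,-0.1,0.51,-0.88],
  [50,-0.19,0.19,0.05,-0.09,0.53,-0.87],
])

```text
clock: 15.65
position: [519.1, 327.7, 205.9]
tcp_rot: [-0.001, -0.453, 0.809, 0.375]
wrist_force: [0.3, -0.7, -2.8]
width: 59.4
grasp_force: 40.0
```

```bash
python3 go.py 80 220 23
```

```text
goal [ 0.21  0.18 -0.39 -1.39 -1.   -2.72] from [ 0.36  0.42  0.1  -0.77 -1.44 -0.73]
8 [490. 362. 209.]
16 [474. 382. 217.]
23 [468. 383. 220.]
max [0.18 0.2  0.04 0.25 0.82 0.86]
[50, -0.18, 0.20, 0.00, -0.08, 0.56, -0.86],
[50, -0.17, 0.19, 0.01, -0.07, 0.58, -0.85],
[50, -0.16, 0.18, 0.01, -0.06, 0.60, -0.84],
[50, -0.15, 0.18, 0.02, -0.05, 0.62, -0.84],
[50, -0.14, 0.17, 0.02, -0.04, 0.63, -0.83],
[50, -0.13, 0.16, 0.03, -0.03, 0.65, -0.82],
[50, -0.12, 0.16, 0.03, -0.02, 0.67, -0.81],
[50, -0.12, 0.15, 0.04, -0.01, 0.69, -0.81],
[50, -0.11, 0.14, 0.04, 0.01, 0.70, -0.80],
[50, -0.10, 0.13, 0.04, 0.02, 0.72, -0.79],
```

Call:
step_arm([
  [50,-0.18,0.2,0,-0.08,0.56,-0.86],
  [50,-0.17,0.19,0.01,-0.07,0.58,-0.85],
  [50,-0.16,0.18,0.01,-0.06,0.6,-0.84],
  [50,-0.15,0.18,0.02,-0.05,0.62,-0.84],
  [50,-0.14,0.17,0.02,-0.04,0.63,-0.83],
  [50,-0.13,0.16,0.03,-0.03,0.65,-0.82],
  [50,-0.12,0.16,0.03,-0.02,0.67,-0.81],
  [50,-0.12,0.15,0.04,-0.01,0.69,-0.81],
  [50,-0.11,0.14,0.04,0.01,0.7,-0.8],
  [50,-0.1,0.13,0.04,0.02,0.72,-0.79],
])

```text
clock: 16.48
position: [484.6, 369.1, 211.8]
tcp_rot: [-0.121, 0.064, 0.884, 0.447]
wrist_force: [-0.4, -0.5, -2.2]
width: 59.6
grasp_force: 40.0
```

```bash
python3 go.py 80 220 13; python3 -c "
from kin import *
plan([468,383.5,220],place(65,flip=-1))"
```

```text
goal [ 0.21  0.18 -0.39 -1.39 -1.   -2.72] from [ 0.3   0.31 -0.12 -1.04 -1.25 -1.6 ]
8 [472. 384. 218.]
13 [468. 383. 220.]
max [0.09 0.12 0.04 0.25 0.82 0.78]
[50, -0.09, 0.12, 0.04, 0.04, 0.73, -0.78],
[50, -0.08, 0.11, 0.04, 0.05, 0.74, -0.77],
[50, -0.07, 0.09, 0.04, 0.07, 0.75, -0.77],
[50, -0.07, 0.08, 0.04, 0.08, 0.77, -0.76],
[50, -0.06, 0.07, 0.04, 0.10, 0.78, -0.75],
[50, -0.05, 0.06, 0.04, 0.12, 0.78, -0.75],
[50, -0.05, 0.05, 0.03, 0.13, 0.79, -0.74],
[50, -0.04, 0.03, 0.03, 0.15, 0.80, -0.73],
[50, -0.04, 0.02, 0.03, 0.17, 0.81, -0.73],
[50, -0.03, 0.01, 0.02, 0.19, 0.81, -0.72],
rows 11 shift [-0.06   0.052  0.03 ] turn [ 0.143  0.954 -0.851] | total [-0.66  0.58  0.33] [ 1.57 10.5  -9.36]
```

Call:
step_arm([
  [50,-0.09,0.12,0.04,0.04,0.73,-0.78],
  [50,-0.08,0.11,0.04,0.05,0.74,-0.77],
  [50,-0.07,0.09,0.04,0.07,0.75,-0.77],
  [50,-0.07,0.08,0.04,0.08,0.77,-0.76],
  [50,-0.06,0.07,0.04,0.1,0.78,-0.75],
  [50,-0.05,0.06,0.04,0.12,0.78,-0.75],
  [50,-0.05,0.05,0.03,0.13,0.79,-0.74],
  [50,-0.04,0.03,0.03,0.15,0.8,-0.73],
  [50,-0.04,0.02,0.03,0.17,0.81,-0.73],
  [50,-0.03,0.01,0.02,0.19,0.81,-0.72],
])

```text
clock: 17.32
position: [470.1, 385.0, 220.6]
tcp_rot: [-0.286, 0.547, 0.652, 0.44]
wrist_force: [-0.6, 0.0, -2.4]
width: 59.6
grasp_force: 40.0
```

```bash
python3 -c "
from kin import *
plan([468,383.5,220],place(65,flip=-1))"
```

```text
rows 3 shift [-0.028 -0.02  -0.008] turn [ 0.23   0.822 -0.706] | total [-0.08 -0.06 -0.02] [ 0.69  2.47 -2.12]
```

Call:
step_arm([
  [50,0,0,0,0.23,0.82,-0.71],
  [50,0,0,0,0.23,0.82,-0.71],
  [50,0,0,0,0.23,0.82,-0.71],
  [50,0,0,0,0,0,0],
  [50,0,0,0,0,0,0],
])

```text
clock: 17.73
position: [470.1, 385.0, 220.7]
tcp_rot: [-0.335, 0.654, 0.532, 0.42]
wrist_force: [-0.3, -0.3, -2.9]
width: 59.9
grasp_force: 40.0
```

```bash
cat > m5.py <<'E'
from kin import *
import sys
np.set_printoptions(precision=1,suppress=True)
s=status.observe(); print(s['position'],s['joints'].round(2),s['wrist_force'])
W=rot(s['tcp_rot']).as_matrix(); r=(rot(s['tcp_rot'])*R.from_matrix(place(65,flip=-1)).inv()).as_rotvec(degrees=True); print('rot err deg',r)
# cassette axes in world assuming rigid grasp: at pick u=-x-ish
Rp=R.from_quat([.976,-.023,-.216,-.005]); 
B=rot(s['tcp_rot'])*Rp.inv()
u=np.array([-np.cos(3*D),np.sin(3*D),0]); print('u now',B.apply(u),'n',B.apply([0,0,-1]))
for n in ('side','top'):
    c=cam(n); save(c,n+sys.argv[1]+'.png')
    for k,z in {'rack':0,'bay':10,'bookend_tab':86}.items():
        for d in nets.landmark_of(n,k)[:1]: print(n,k,d['confidence'],np.array(d['position']),onz(c,d['position'],z))
E
python3 m5.py 5
```

```text
[470.1 385.  220.7] [ 0.2  0.2 -0.4 -1.4 -1.  -2.7] [-0.3 -0.3 -2.9]
rot err deg [-0.1 -0.4  0.2]
u now [ 0. -0. -1.] n [ 0.2  1.  -0. ]
side rack 0.78 [239.3 326.1] [477.8 417.9   0. ]
side bay 0.79 [216.8 326.6] [489.2 456.8  10. ]
side bookend_tab 0.71 [282.2 288.4] [463.1 337.4  86. ]
top rack 0.6 [219.9 270.3] [479.2 418.9   0. ]
top bay 0.78 [198.7 265.6] [491.1 466.9  10. ]
top bookend_tab 0.68 [249.1 280.1] [465.  343.3  86. ]
```

View pics/side5.png

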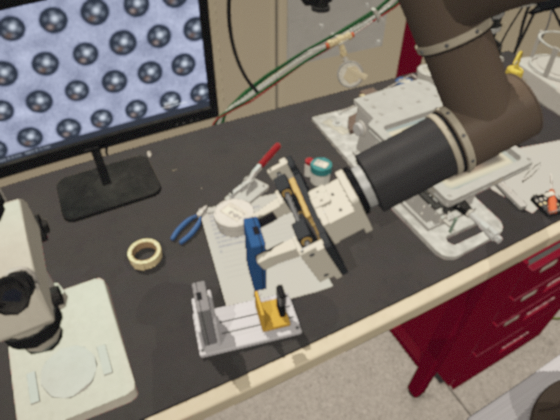

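The side view shows the cassette held upright (255,250) above the rack, clear of the bookend (272,310). Next I move it over the bay about 13 mm short of the wall and lower it.

Call:
step_arm([
  [50,0.19,0.72,0,0,0.06,-0.03],
  [50,0.19,0.72,0,0,0,0],
  [50,0.19,0.72,0,0,0,0],
  [50,0,0,0,0,0,0],
  [50,0,0,-0.7,0,0,0],
  [50,0,0,-0.8,0,0,0],
  [50,0,0,-0.8,0,0,0],
  [50,0,0,-0.8,0,0,0],
  [50,0,0,-0.8,0,0,0],
  [50,0,0,-0.5,0,0,0],
])

```text
clock: 18.97
position: [484.4, 438.8, 108.0]
tcp_rot: [-0.337, 0.658, 0.528, 0.417]
wrist_force: [-0.1, -0.1, -2.8]
width: 59.8
grasp_force: 40.0
```

Call:
step_arm([
  [50,0,0,0,0,0,0],
  [50,0,0,-0.1,0,0,0],
  [50,0,0,0,0,0,0],
])

```text
clock: 19.22
position: [485.2, 439.3, 108.2]
tcp_rot: [-0.337, 0.658, 0.529, 0.418]
wrist_force: [0.7, -0.3, -1.3]
width: 59.9
grasp_force: 40.0
```

```bash
python3 m5.py 6; python3 -c "
import cv2,numpy as np
a=cv2.imread('pics/side6.png')[230:390,150:400];b=cv2.imread('pics/top6.png')[200:320,140:328]
a=cv2.resize(a,None,fx=2.5,fy=2.5,interpolation=2);cv2.imwrite('pics/c6.png',a)"
```

```text
[485.2 439.3 108.2] [ 0.2  0.5 -0.4 -1.6 -0.9 -2.4] [ 0.7 -0.3 -1.3]
rot err deg [-0.   0.1 -0.1]
u now [-0. -0. -1.] n [ 0.2  1.  -0. ]
side rack 0.87 [241.5 328.1] [472.1 416.    0. ]
side bay 0.57 [217.8 326.4] [488.8 455.   10. ]
top rack 0.65 [219.4 270. ] [479.9 420.1   0. ]
top bay 0.95 [199.4 267.1] [487.6 465.2  10. ]
top bookend_tab 0.55 [250.8 283.6] [457.6 339.7  86. ]
```

View pics/c6.png

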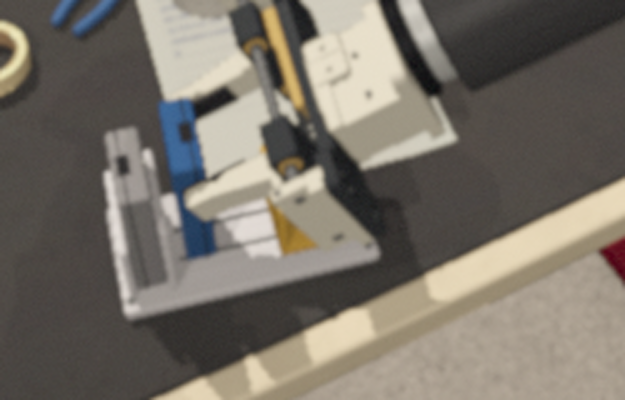

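The crop shows the cassette (185,180) upright between the wall (150,230) and the bookend (290,230), parallel to the wall. Lowering it until it touches the base.

Call:
step_arm([
  [50,0,0,-0.3,0,0,0],
  [50,0,0,-0.25,0,0,0],
  [50,0,0,-0.08,0,0,0],
  [50,0,0,0,0,0,0],
])

```text
clock: 19.95
position: [484.8, 439.4, 91.5]
tcp_rot: [-0.338, 0.658, 0.528, 0.418]
wrist_force: [-0.4, 1.1, -1.1]
width: 59.8
grasp_force: 40.0
```

Call:
step_arm([
  [50,0,0,-0.08,0,0,0],
  [50,0,0,0,0,0,0],
])

```text
clock: 20.12
position: [485.0, 440.0, 91.4]
tcp_rot: [-0.338, 0.657, 0.528, 0.419]
wrist_force: [-0.6, -2.0, 7.3]
width: 59.5
grasp_force: 40.0
```

Call:
step_arm([
  [50,0,0,-0.08,0,0,0],
  [50,0,0,0,0,0,0],
])

```text
clock: 20.28
position: [485.4, 440.6, 91.3]
tcp_rot: [-0.339, 0.656, 0.528, 0.42]
wrist_force: [-3.2, -5.0, 16.5]
width: 59.8
grasp_force: 40.0
```

Call:
step_arm([
  [50,0,0,0.16,0,0,0],
  [50,0.02,0.1,0.04,0,0,0],
  [50,0.02,0.1,0,0,0,0],
  [50,0.02,0.08,0,0,0,0],
  [50,0,0,0,0,0,0],
])

```text
clock: 20.7
position: [486.2, 446.7, 92.6]
tcp_rot: [-0.337, 0.658, 0.529, 0.418]
wrist_force: [-0.3, -1.1, -3.1]
width: 59.4
grasp_force: 40.0
```

Call:
step_arm([
  [50,0.02,0.1,0,0,0,0],
  [50,0,0,0,0,0,0],
])

```text
clock: 20.87
position: [486.4, 448.4, 92.4]
tcp_rot: [-0.337, 0.658, 0.529, 0.417]
wrist_force: [-2.0, -3.3, -1.2]
width: 59.7
grasp_force: 40.0
```

Call:
step_arm([
  [50,0.01,0.06,0,0,0,0],
  [50,0,0,0,0,0,0],
])

```text
clock: 21.03
position: [486.4, 448.7, 92.2]
tcp_rot: [-0.336, 0.658, 0.529, 0.417]
wrist_force: [-3.0, -13.9, 2.8]
width: 59.5
grasp_force: 40.0
```

Call:
step_arm([
  [50,-0.01,-0.06,-0.05,0,0,0],
  [50,0,0,-0.03,0,0,0],
  [50,0,0,0,0,0,0],
])

```text
clock: 21.28
position: [486.7, 448.5, 91.4]
tcp_rot: [-0.337, 0.658, 0.529, 0.418]
wrist_force: [-2.2, -7.6, 5.4]
width: 59.4
grasp_force: 40.0
```

Call:
step_arm([
  [62,0,0,0,0,0,0],
  [66,0,0,0,0,0,0],
  [74,0,0,0,0,0,0],
  [80,0,0,0,0,0,0],
  [80,0,0,0,0,0,0],
  [80,0,0,0,0,0,0],
])

```text
clock: 21.78
position: [486.8, 449.0, 91.1]
tcp_rot: [-0.337, 0.658, 0.528, 0.418]
wrist_force: [-0.2, 0.2, -1.0]
width: 79.4
grasp_force: 0.0
```

```bash
python3 m5.py 7; python3 -c "
import cv2,numpy as np
a=cv2.imread('pics/side7.png')[230:390,150:400]
a=cv2.resize(a,None,fx=2.5,fy=2.5,interpolation=2);cv2.imwrite('pics/c7.png',a)"
```

```text
[486.8 449.   91.1] [ 0.2  0.5 -0.4 -1.6 -0.9 -2.4] [-0.2  0.2 -1. ]
rot err deg [-0.   0.1 -0.1]
u now [-0. -0. -1.] n [ 0.2  1.  -0. ]
side rack 0.71 [240.4 323. ] [482.9 413.4   0. ]
side bay 0.92 [217.9 324.1] [493.2 453.   10. ]
top rack 0.91 [219.8 268. ] [484.6 419.1   0. ]
top bay 0.82 [202.6 264.9] [492.7 457.8  10. ]
top bookend_tab 0.52 [249.7 280.1] [465.  342.1  86. ]
```

View pics/c7.png

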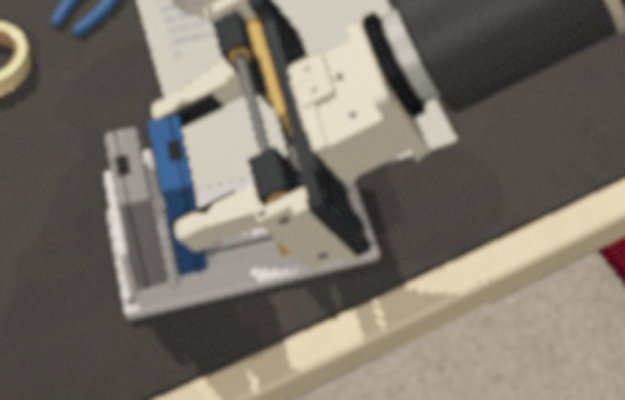

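The cassette stands upright against the wall at (180,195) with the fingers open either side of it. Backing off along the tool axis.

Call:
step_arm([
  [80,-0.1,-0.44,0.21,0,0,0],
  [84,-0.19,-0.88,0.42,0,0,0],
  [84,-0.19,-0.88,0.42,0,0,0],
  [84,-0.19,-0.88,0.42,0,0,0],
  [84,-0.19,-0.6,0.8,0,0,0],
  [84,0,-0.3,0.9,0,0,0],
  [84,0,0,0.9,0,0,0],
  [84,0,0,0.9,0,0,0],
  [84,0,0,0,0,0,0],
])

```text
clock: 22.93
position: [466.5, 348.9, 220.6]
tcp_rot: [-0.335, 0.656, 0.529, 0.421]
wrist_force: [0.0, 1.2, 0.3]
width: 84.1
grasp_force: 0.0
```

Run:
```python
from kin import *
from jp import path
np.set_printoptions(precision=2,suppress=True)
q=status.observe()['joints'];print(q)
for f in (1,-1):
  m=place(0,flip=f); print(f,ik([461,341,60],m,n=8))
o=path([461,341,170],place(0,flip=-1),16); plan([461,341,170],place(0,flip=-1))
for k in o[:10]: print('[60, '+', '.join('%.2f'%v for v in k)+'],')
```

```text
[ 0.14  0.18 -0.4  -1.36 -1.05 -2.69]
1 [array([ 0.98,  0.36, -0.42, -0.  , -0.8 , -1.19])]
-1 [array([ 0.98,  0.36, -0.42,  0.  , -0.8 ,  1.95])]
goal [ 0.98  0.23 -0.3   0.   -1.04  1.95] from [ 0.14  0.18 -0.4  -1.36 -1.05 -2.69]
8 [377. 303. 123.]
16 [461. 341. 170.]
max [0.92 0.69 0.74 1.1  2.58 3.68]
rows 11 shift [-0.02 -0.03 -0.18] turn [-0.96  0.21 -0.  ] | total [-0.22 -0.32 -2.03] [-10.59   2.37  -0.02]
[60, -0.92, -0.00, -0.74, -1.10, -2.58, 2.19],
[60, -0.80, -0.12, -0.68, -0.88, -2.55, 2.35],
[60, -0.67, -0.21, -0.60, -0.67, -2.50, 2.50],
[60, -0.53, -0.28, -0.53, -0.48, -2.41, 2.65],
[60, -0.38, -0.32, -0.45, -0.31, -2.30, 2.80],
[60, -0.24, -0.33, -0.36, -0.17, -2.17, 2.94],
[60, -0.10, -0.32, -0.28, -0.05, -2.03, 3.06],
[60, 0.04, -0.28, -0.19, 0.03, -1.87, 3.18],
[60, 0.17, -0.22, -0.09, 0.09, -1.70, 3.29],
[60, 0.28, -0.13, 0.00, 0.12, -1.53, 3.39],
```

Run:
```python
from kin import *
np.set_printoptions(precision=2,suppress=True)
q=status.observe()['joints']
o=np.array([481,420]);h=np.array([.213,.977])
for p in (65,50,40):
  for y,z in ((-135,190),(-135,60),(-98,60),(-35,60)):
    print(p,y,z,(o+h*y).round(0),[x for x in ik([*(o+h*y),z],place(p,flip=-1),n=5,seed=q)])
```

```text
65 -135 190 [452. 288.] [array([-0.  ,  0.22, -0.45, -1.33, -1.15, -2.57])]
65 -135 60 [452. 288.] [array([-0.06,  0.54, -0.49, -1.46, -1.12, -2.17])]
65 -98 60 [460. 324.] [array([ 0.  ,  0.54, -0.48, -1.51, -1.09, -2.19])]
65 -35 60 [474. 386.] [array([ 0.12,  0.55, -0.44, -1.59, -1.03, -2.22])]
50 -135 190 [452. 288.] [array([ 0.27,  0.07, -0.42, -1.04, -0.91, -3.02])]
50 -135 60 [452. 288.] [array([ 0.17,  0.34, -0.47, -1.25, -0.85, -2.59])]
50 -98 60 [460. 324.] [array([ 0.24,  0.35, -0.45, -1.28, -0.8 , -2.63])]
50 -35 60 [474. 386.] [array([ 0.36,  0.37, -0.4 , -1.31, -0.73, -2.71])]
40 -135 190 [452. 288.] [array([ 0.48,  0.02, -0.42, -0.76, -0.8 ,  2.91])]
40 -135 60 [452. 288.] [array([ 0.38,  0.26, -0.47, -1.01, -0.68, -2.97])]
40 -98 60 [460. 324.] [array([ 0.45,  0.27, -0.44, -1.01, -0.64, -3.03])]
40 -35 60 [474. 386.] []
```

```bash
cat > go2.py <<'E'
import sys
from kin import *
from jp import path
n=int(sys.argv[1])
o=path([461,341,240],place(0,flip=1),n,seed=np.array([.98,.2,-.3,0,-1.1,-1.19]))
for k in o[:10]: print('[60, '+', '.join('%.2f'%v for v in k)+'],')
E
python3 go2.py 26
```

```text
goal [ 0.98  0.18 -0.2  -0.   -1.19 -1.19] from [ 0.14  0.18 -0.4  -1.36 -1.05 -2.69]
8 [387. 334. 168.]
16 [388. 305. 162.]
24 [445. 324. 217.]
26 [461. 341. 240.]
max [0.57 0.36 0.49 0.47 0.62 1.06]
[60, -0.57, 0.06, -0.33, -0.47, -0.61, 0.86],
[60, -0.53, 0.01, -0.31, -0.44, -0.61, 0.88],
[60, -0.48, -0.03, -0.29, -0.42, -0.62, 0.89],
[60, -0.43, -0.07, -0.27, -0.39, -0.62, 0.91],
[60, -0.38, -0.10, -0.25, -0.36, -0.61, 0.92],
[60, -0.33, -0.13, -0.22, -0.34, -0.61, 0.93],
[60, -0.28, -0.15, -0.20, -0.31, -0.61, 0.95],
[60, -0.22, -0.16, -0.17, -0.29, -0.60, 0.96],
[60, -0.17, -0.17, -0.14, -0.27, -0.59, 0.97],
[60, -0.12, -0.18, -0.11, -0.26, -0.58, 0.98],
```

Call:
step_arm([
  [60,-0.5,0,0,-0.47,-0.61,0.86],
  [60,-0.45,0,0,-0.44,-0.61,0.88],
  [60,-0.4,-0.03,0,-0.42,-0.62,0.89],
  [60,-0.35,-0.07,0,-0.39,-0.62,0.91],
  [60,-0.3,-0.1,0,-0.36,-0.61,0.92],
  [60,-0.25,-0.13,0,-0.34,-0.61,0.93],
  [60,-0.2,-0.15,0,-0.31,-0.61,0.95],
  [60,-0.15,-0.16,0,-0.29,-0.6,0.96],
  [60,-0.1,-0.17,0,-0.27,-0.59,0.97],
  [60,-0.05,-0.18,0,-0.26,-0.58,0.98],
])

```text
clock: 23.77
position: [396.2, 323.6, 215.4]
tcp_rot: [-0.188, 0.228, 0.905, 0.305]
wrist_force: [-0.7, 0.4, -0.9]
width: 60.2
grasp_force: 0.0
```

```bash
python3 go2.py 18
```

```text
goal [ 0.98  0.18 -0.2  -0.   -1.19 -1.19] from [ 0.46  0.13 -0.25 -0.79 -1.19 -2.21]
8 [407. 304. 197.]
16 [449. 326. 226.]
18 [461. 341. 240.]
max [0.24 0.32 0.29 0.23 0.51 0.97]
[60, -0.07, -0.15, -0.18, -0.23, -0.51, 0.84],
[60, -0.04, -0.14, -0.15, -0.22, -0.50, 0.86],
[60, -0.00, -0.13, -0.13, -0.21, -0.49, 0.87],
[60, 0.03, -0.12, -0.10, -0.20, -0.48, 0.88],
[60, 0.06, -0.10, -0.07, -0.19, -0.47, 0.89],
[60, 0.09, -0.08, -0.04, -0.19, -0.46, 0.90],
[60, 0.12, -0.06, -0.01, -0.18, -0.44, 0.91],
[60, 0.14, -0.04, 0.02, -0.18, -0.43, 0.92],
[60, 0.17, -0.01, 0.05, -0.18, -0.42, 0.93],
[60, 0.19, 0.02, 0.07, -0.18, -0.41, 0.94],
```

Call:
step_arm([
  [60,-0.07,-0.15,0,-0.23,-0.51,0.84],
  [60,-0.04,-0.14,0,-0.22,-0.5,0.86],
  [60,0,-0.13,0,-0.21,-0.49,0.87],
  [60,0.03,-0.12,0,-0.2,-0.48,0.88],
  [60,0.06,-0.1,0,-0.19,-0.47,0.89],
  [60,0.09,-0.08,0,-0.19,-0.46,0.9],
  [60,0.12,-0.06,0,-0.18,-0.44,0.91],
  [60,0.14,-0.04,0.02,-0.18,-0.43,0.92],
  [60,0.17,-0.01,0.05,-0.18,-0.42,0.93],
  [60,0.19,0.02,0.07,-0.18,-0.41,0.94],
])

```text
clock: 24.6
position: [413.8, 303.4, 218.8]
tcp_rot: [-0.067, -0.262, 0.951, 0.149]
wrist_force: [0.8, 0.1, -0.0]
width: 60.2
grasp_force: 0.0
```

```bash
python3 -c "
from kin import *
plan([461,341,200],place(0,flip=1))"
```

```text
rows 8 shift [ 0.236  0.188 -0.094] turn [-0.183 -0.359  0.969] | total [ 1.89  1.5  -0.75] [-1.46 -2.87  7.75]
```

Call:
step_arm([
  [60,0.23,0.18,-0.09,-0.18,-0.36,0.97],
  [60,0.23,0.18,-0.09,-0.18,-0.36,0.97],
  [60,0.23,0.18,-0.09,-0.18,-0.36,0.97],
  [60,0.23,0.18,-0.09,-0.18,-0.36,0.97],
  [60,0.23,0.18,-0.09,-0.18,-0.36,0.97],
  [60,0.23,0.18,-0.09,-0.18,-0.36,0.97],
  [60,0.23,0.18,-0.09,-0.18,-0.36,0.97],
  [60,0.23,0.18,-0.09,-0.18,-0.36,0.97],
  [60,0,0,0,0,0,0],
  [60,0,0,0,0,0,0],
])

```text
clock: 25.43
position: [459.0, 339.8, 200.4]
tcp_rot: [-0.001, -0.626, 0.78, 0.002]
wrist_force: [0.4, 0.6, 0.0]
width: 60.1
grasp_force: 0.0
```

Run:
```python
from kin import *
np.set_printoptions(precision=1,suppress=True)
s=status.observe(); print(s['position'],s['joints'].round(2))
c=cam('wrist'); save(c,'w8.png')
for k,z in {'bookend_tab':86,'cassette_center':65,'bay':10,'rack':0}.items():
    for d in nets.landmark_of('wrist',k)[:1]: print(k,d['confidence'],np.array(d['position']),onz(c,d['position'],z))
plan([461,341,200],place(0,flip=1))
```

```text
[459.  339.8 200.4] [ 1.   0.2 -0.3 -0.  -1.1 -1.2]
bookend_tab 0.77 [265.9 211.9] [464.6 342.1  86. ]
cassette_center 0.8 [264.8 297.7] [488.9 442.2  65. ]
rack 0.85 [266.8 251.6] [481.1 415.6   0. ]
rows 1 shift [ 0.  0. -0.] turn [-0.  -0.   0.1] | total [ 0.   0.1 -0.1] [-0.  -0.   0.1]
```

View pics/w8.png

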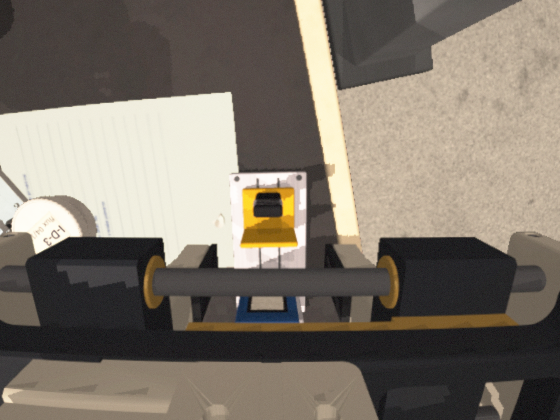

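The wrist view from above shows the cassette top centred on the base at (268,310) and the bookend with its black tab at (266,207), close under the tool. I'll descend and pinch the tab.

Call:
step_arm([
  [60,0.1,0.04,-0.7,0,0,0.1],
  [60,0.1,0.04,-0.8,0,0,0],
  [60,0,0,-0.8,0,0,0],
  [60,0,0,-0.8,0,0,0],
  [60,0,0,-0.8,0,0,0],
  [60,0,0,-0.8,0,0,0],
  [60,0,0,-0.7,0,0,0],
  [60,0,0,0,0,0,0],
  [60,0,0,0,0,0,0],
], force=10)

```text
clock: 26.43
position: [464.8, 341.6, 65.5]
tcp_rot: [-0.001, -0.63, 0.777, 0.002]
wrist_force: [-0.3, -0.6, 1.0]
width: 60.2
grasp_force: 0.0
```

Call:
step_arm([
  [15,0,0,0,0,0,0],
  [15,0,0,0,0,0,0],
  [15,0,0,0,0,0,0],
  [15,0,0,0,0,0,0],
  [15,0,0,0,0,0,0],
  [15,0,0,0,0,0,0],
], force=10)

```text
clock: 26.93
position: [462.9, 342.6, 66.4]
tcp_rot: [-0.0, -0.63, 0.777, 0.003]
wrist_force: [-20.1, 5.7, 13.4]
width: 28.3
grasp_force: 10.0
```

Call:
step_arm([
  [15,-0.07,0.015,0,0,0,0],
  [15,0,0,0,0,0,0],
  [15,0,0,0,0,0,0],
])

```text
clock: 27.18
position: [462.5, 342.9, 66.4]
tcp_rot: [0.0, -0.63, 0.776, 0.003]
wrist_force: [-6.6, 1.4, 6.1]
width: 28.0
grasp_force: 10.0
```

Call:
step_arm([
  [15,-0.02,0,0,0,0,0],
  [15,0.05,0.22,0,0,0,0],
  [15,0.07,0.34,0,0,0,0],
  [15,0.07,0.34,0,0,0,0],
  [15,0.07,0.34,0,0,0,0],
  [15,0.07,0.34,0,0,0,0],
  [15,0.07,0.34,0,0,0,0],
  [15,0.03,0.12,0,0,0,0],
  [15,0,0,0,0,0,0],
  [15,0,0,0,0,0,0],
])

```text
clock: 28.02
position: [473.0, 395.0, 66.5]
tcp_rot: [0.001, -0.63, 0.776, 0.003]
wrist_force: [-6.9, 2.3, 6.0]
width: 28.1
grasp_force: 10.0
```

Run:
```python
from kin import *
np.set_printoptions(precision=1,suppress=True)
s=status.observe(); print(s['position'],s['wrist_force'],s['width'])
c=cam('side'); save(c,'s9.png')
a=cv2.imread('pics/s9.png')[230:390,150:400];cv2.imwrite('pics/c9.png',cv2.resize(a,None,fx=2.5,fy=2.5,interpolation=2))
```

```text
[473.  395.   66.5] [-6.9  2.3  6. ] 28.05193492393707
```

View pics/c9.png

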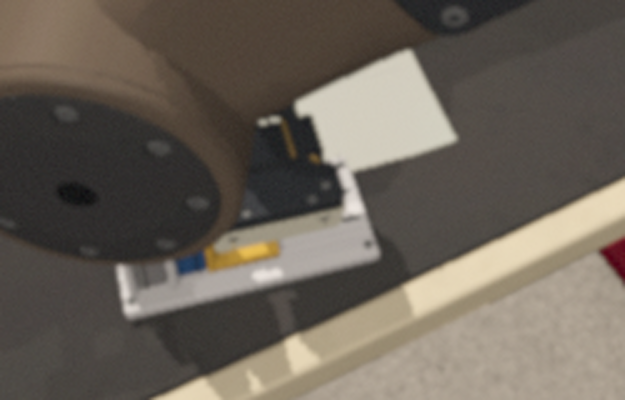

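The bookend (yellow, 235,255) is now almost at the cassette (190,262). Closing the last few millimetres by force.

Call:
step_arm([
  [15,0.02,0.1,0,0,0,0],
  [15,0.02,0.1,0,0,0,0],
  [15,0.01,0.06,0,0,0,0],
  [15,0,0,0,0,0,0],
])

```text
clock: 28.4
position: [473.4, 397.3, 65.6]
tcp_rot: [-0.002, -0.63, 0.777, 0.001]
wrist_force: [-4.8, -8.3, 8.9]
width: 27.6
grasp_force: 10.0
```

Call:
step_arm([
  [15,0.015,0.07,0,0,0,0],
  [15,0,0,0,0,0,0],
])

```text
clock: 28.57
position: [473.6, 398.4, 65.3]
tcp_rot: [-0.003, -0.63, 0.777, 0.001]
wrist_force: [-4.1, -9.7, 7.8]
width: 28.2
grasp_force: 10.0
```

Call:
step_arm([
  [15,0.015,0.07,0,0,0,0],
  [15,0,0,0,0,0,0],
])

```text
clock: 28.73
position: [473.9, 399.7, 65.0]
tcp_rot: [-0.003, -0.63, 0.777, 0.001]
wrist_force: [-3.3, -10.4, 7.0]
width: 27.8
grasp_force: 10.0
```

Call:
step_arm([
  [15,0,-0.03,0,0,0,0],
  [40,0,0,0,0,0,0],
  [56,0,0,0,0,0,0],
  [60,0,0,0,0,0,0],
  [60,0,0,0,0,0,0],
  [60,0,0,0.4,0,0,0],
  [60,0,0,0.8,0,0,0],
  [60,0,0,0.8,0,0,0],
  [60,0,0,0.9,0,0,0],
  [60,0,0,0.9,0,0,0],
])

```text
clock: 29.57
position: [475.4, 403.0, 162.6]
tcp_rot: [0.001, -0.63, 0.776, 0.002]
wrist_force: [0.3, 0.3, 0.1]
width: 59.9
grasp_force: 0.0
```

Call:
step_arm([
  [60,-0.1,-0.5,0.9,0,0,0],
  [60,-0.2,-0.9,0.4,0,0,0],
  [60,-0.2,-0.9,0,0,0,0],
  [60,-0.2,-0.9,0,0,0,0],
  [60,0,0,0,0,0,0],
  [60,0,0,0,0,0,0],
])

```text
clock: 30.07
position: [457.9, 322.4, 194.8]
tcp_rot: [0.001, -0.63, 0.777, 0.002]
wrist_force: [-0.0, 0.6, 0.5]
width: 59.6
grasp_force: 0.0
```

Run:
```python
from kin import *
np.set_printoptions(precision=1,suppress=True)
print(status.observe()['position'])
c=cam('wrist');t=cam('top')
for k,z in {'bookend_tab':86,'cassette_center':65,'tub':0,'jar':0}.items():
  for n,cc in (('wrist',c),('top',t)):
    for d in nets.landmark_of(n,k)[:1]: print(n,k,d['confidence'],onz(cc,d['position'],z))
s=cam('side')
a=c['pixels'][100:300,150:400];b=s['pixels'][230:390,150:350]
o=np.zeros((500,780,3),np.uint8);A=cv2.resize(a,(375,300));B=cv2.resize(b,(400,320));o[:300,:375]=A;o[:320,380:780]=B
cv2.imwrite('pics/e.png',o[:320,:,::-1])
```

```text
[457.9 322.4 194.8]
wrist bookend_tab 0.92 [475.2 396.5  86. ]
top bookend_tab 0.97 [470.9 397.8  86. ]
wrist cassette_center 0.81 [484.6 445.1  65. ]
top cassette_center 0.83 [483.8 447.8  65. ]
wrist tub 0.85 [725.7 323.1   0. ]
top tub 0.64 [717.2 329.2   0. ]
top jar 0.68 [767.4  77.2   0. ]
```

View pics/e.png

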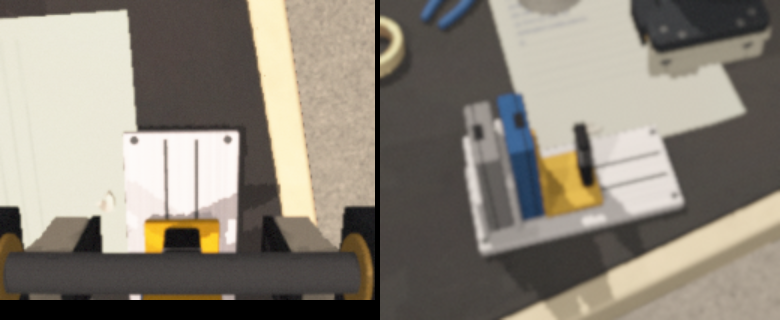

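The right half shows the blue cassette upright (520,155) between the wall and the yellow bookend (545,180), which is up against it. The robot is clear, and the tub and jar are where they were. Handing in.

```bash
python3 -c "
from h import *
print(ticket.sign_off())"
```

```text
the job is handed in; nothing more can be done
None
```

The cassette stands upright on a short end against the rack's middle wall, centred on the base, with the bookend closed against it. The arm is clear and the tub and jar are undisturbed. The job was handed in at about 30 s; sign-off returned no verdict.

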